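Lid the glue pot and peel off a tray

ROBOT

A 6-joint arm with a two-finger parallel gripper is mounted at the origin on the work surface. World frame = base frame: x ahead of the robot, y to its left, z up, the work surface at z = 0. Lengths are in m, angles in rad, forces in N, time in s.
With the tool pointing down it reaches from about 0.35 to 0.775 m from the base axis. Payload 7.3 kg.
Tool frame: the origin (TCP) lies midway between the tips of the shut fingers; the grasp point (between the pads) lies 19 mm behind it; z points along the fingers, y is the direction in which the jaws open and shut (so a half turn about z gives the same grasp; the last joint's range is limited). The gripper opens to 92 mm and grips with 3 to 60 N. Pads are 19 mm wide; open, the fingers measure 130 mm over their backs; the gripper's body (75 mm by 190 mm) begins 47 mm behind the grasp point.
Start: joints at [1.026, 0.342, 1.524, -0, 1.275, -0.146], TCP at [0.204, 0.484, 0.227] pointing down, gripper open.
Joint ranges: [-2.53, 2.53], [-0.77, 2.02], [0.04, 2.7], [-1, 4.14], [0.28, 2.66], [-3.11, 3.11]. Speed limits (rad/s): [2.57, 2.57, 3.14, 3.14, 3.14, 3.14].

INTERFACE

Orientations are given as [roll, pitch, yaw] about the fixed x, y, z axes, in that order (R = Rz(yaw) Ry(pitch) Rx(roll)).
In Python, from cell import robot gives the robot as it stands.
- The arm moves only by the shell command python3 -m crank 'ROWS' [FORCE]. ROWS is a JSON object of lists of equal length, an entry for each row: "claw": the opening, from 0 (shut) to 1 (fully open); "delta_pos": the shift along the tool's x, y, z in units of 25 mm (1.0 is 25 mm), a list of three; "roll": the turn about the tool's z in units of 6 degrees (1.0 is 6 degrees). In form: {"claw": [claw, ...], "delta_pos": [[dx, dy, dz], ...], "roll": [roll, ...]}. A call has exactly 8 rows; each row is the pose to reach, as a shift and turn from the pose commanded when the call began, along the tool's axes at that moment; what a row does not reach only later rows make up. A row lasts 1/12 s, in which the tool goes at most 41.7 mm and 7.16 degrees, less where a joint would pass 70% of its speed; a pose out of reach is approached as far as the arm can. A call with a gripper value outside its range is refused whole. The fingers move at their own pace and stop on an object; FORCE is the grip in N (left out, the last holds). Time passes only in rows, so rows that repeat a pose let the fingers close, or fill a call up. It gives the time, the measured TCP pose, the force and the opening at its end, in the units of the state.
- robot.observe(): the state, without advancing time (a new reading comes with each control period).
- robot.read_camera(name): name is "scene" or "top" or "wrist"; returns a dict with "color" (400x640x3 uint8, blue, green, red), "fx", "fy", "cx", "cy" (pixels), "rvec" (rotation vector, rad) and "tvec" (3), from world to camera coordinates, as OpenCV has them; the wrist camera has in their place "hand_eye" (4x4, takes a point from camera to tool coordinates, whose origin is the TCP and whose axes are the flange's). Camera axes: x right, y down, z forward; pixel columns grow to the right and rows downward; lengths in m; the calibration is good to about 2 mm. A picture is of the moment at which its call begins: read the wrist's pose just before it. There is no depth.
- robot.hand_in(): hands the job in, once; it reports no verdict.
The state is a dict: "time": time; "qpos": joint angles; "qvel": joint speeds; "joint_efforts": joint torques, N m; "tool_pos": TCP position; "tool_rot": TCP orientation; "contact_force": force on the tool from outside, world axes, zero at the start; "torque": the same for the moment, N m; "opening": finger opening in m.
Only numpy, scipy, OpenCV 4.12 (cv2) and the standard library are available. Lean on these libraries where they do the work, as an engineer would, in place of code of your own. Each camera call takes 0.05 s, during which the arm holds its last target.

TASK

Clear and hand over the top tray of the nested stack: first take the stoneware lid that lies in it, set it (do not drop it) on the pot it fits and let go, and leave both pots standing where they are on their board. The trays are jammed together and tacky with dried varnish, so peel the top one off by lifting one corner of it, while the opposite corner still rests on the stack. Finish while still holding the tray out for the next worker, still, level and right side up, in the fingers alone, moved sideways until it is clear of the stack and at least 20 cm above the bench, and do not disturb the tools and bottle lying around.

Things in the scene. Friction and masses are not known exactly. Their poses are not given: they have to be found in the camera images.
- tray_centre (a point): Top tray of the nested stack, pressed sheet metal, 200 (x) x 140 (y) x 36 mm tall, 0.13-0.23 kg, open upward; the point is its middle, 18 mm above its underside, 18 mm below its rim. Round its rim runs a turned-down lip 12 mm wide, 13 mm tall, with upright inner and outer faces: the place to pinch, one finger inside the tray, one outside. Flat floor 160 x 100 mm, 2 mm thick; corners rounded, 34 mm radius
- tray_corner_a (a point): Corner of the top tray at its +x, +y: on the rim, middle of the lip (84 mm along x, 54 mm along y, 18 mm up from tray_centre). The lip starts on the lip of the tray below, outer faces flush: fingertips deeper than 13 mm below the rim touch the next tray too. Just inside and below the lip the tray's wall steps in by 3 mm
- tray_corner_b (a point): The same for the corner at +x, -y. Six upright ribs on the tray's wall, below the lip (two along each long side, one on each short side), are jammed in the next tray and tacky with varnish: each resists lifting with about 2.5 N until the tray has risen some 9 mm there. A straight pull takes about 15 N, one corner about 10 N
- tray_corner_c (a point): The same for the corner at the tray's -x and -y (opposite a)
- tray_corner_d (a point): The same for the corner at the tray's -x and +y (opposite b)
- stack: The six other trays under the top one, screwed to the bench: 200 x 140 mm, 101 mm tall to their uppermost lip (the rim of the top tray nested in it is 114 mm above the bench). Origin at the middle of their underside on the bench, x along the 200 mm side, z up
- lid_knob (a point): White stoneware lid, 0.1 kg, lying right way up in the top tray on its spigot; the point is the middle of its round knob (24 mm across, 24 mm tall: 12 mm above the cover disc, 12 mm below the knob's top). Cover disc 66 mm across, 6 mm thick; below it a tapered spigot 47 mm across, 9 mm deep. Undersides of the disc and the spigot are 18 and 27 mm below the point
- pot_small_rim (a point): The smaller of two open white stoneware pots, 62 mm across outside, 52 mm inside the mouth, 70 mm tall, about 0.35 kg, loose, standing on the board; the point is the centre of its mouth at rim height, z up. The lid fits this pot: its spigot goes into the mouth with 2.5 mm to spare all round and the disc rests on the rim
- pot_large_rim (a point): The larger open white stoneware pot, 82 mm across outside, 72 mm inside the mouth, 82 mm tall, about 0.5 kg, loose, standing on the board; centre of its mouth at rim height. The lid is too small for it
- board: Fixed plywood board 190 (x) x 250 (y) x 12 mm lying on the bench, on which the two pots and the brush lie; origin at the middle of its underside
- gouge: Gouge lying on the bench, wooden handle, 230 mm long, 27 mm high; origin at bench height under the handle's front end. Leave alone
- chisel: Chisel lying on the bench, wooden handle, 240 mm long, 26 mm high; origin at bench height under the handle's front end. Leave alone
- plane: Small block plane standing on its sole, 105 x 36 mm, 45 mm high; origin at the middle of its sole. Leave alone
- spool_clamp: Standing spool clamp: two wooden discs 35 mm across on a threaded rod, 79 mm high; origin at the middle of its underside. Leave alone
- glue_bottle: Standing amber glue bottle 54 mm across, 115 mm high; origin at the middle of its underside. Leave alone
- brush: Flat brush lying on the board, 200 mm long, 17 mm high; origin under its middle. Leave alone
Not all that is in view belongs to the job. Leave any pink, turquoise or yellow look-alike of the part that bears pot_large_rim alone.

How it is judged:
By the outcome, as a careful person would: the job done as asked, in the order asked, and still so for the second after the job is handed in, while the arm keeps its last pose, push and grip.
It also fails if it takes over 64 s, if anything falls off the work surface, if the arm or the gripper's body presses on something with over 40 N, if the wrist force passes 120 N, or if a joint passes its speed limit or range.

## Working session

There is one attempt and no reset: what is moved stays moved. The work goes in short steps, Python scripts to look and compute and a shell command to move; the robot and the scene stay as the last step left them, time stands still between calls to the robot, and variables do not carry over. Pictures are saved under pics/ and viewed, and the job is handed in when it is done.

```bash
ls; mkdir -p pics
python3 - <<'E'
from cell import robot
import cv2
s=robot.observe()
print({k:s[k] for k in ['time','tool_pos','tool_rot','opening','contact_force']})
for n in ['scene','top','wrist']:
    c=robot.read_camera(n); cv2.imwrite(f'pics/{n}0.png',c['color'])
    print(n,{k:v for k,v in c.items() if k!='color'})
E
```

```text
pics
{'time': 0.0, 'tool_pos': array([0.20364505, 0.48344943, 0.22605075]), 'tool_rot': array([-3.14006246e+00, -1.80970100e-04,  2.74278089e+00]), 'opening': 0.09159546407543841, 'contact_force': array([0.93109887, 0.25103989, 0.78092336])}
scene {'fx': 377.2577295044139, 'fy': 377.2577295044139, 'cx': 314.8737282446319, 'cy': 197.99647520149304, 'rvec': array([ 2.06160832,  0.56761541, -0.34320709]), 'tvec': array([-0.44001993, -0.03779325,  1.49076563])}
top {'fx': 379.33067338971017, 'fy': 379.33067338971017, 'cx': 325.74535581031733, 'cy': 199.88392382550785, 'rvec': array([ 2.14589587, -2.1627719 ,  0.17384588]), 'tvec': array([0.01159523, 0.48696396, 1.16709793])}
wrist {'fx': 336.2862300472628, 'fy': 336.2862300472628, 'cx': 321.45958154682944, 'cy': 203.3573704034682, 'hand_eye': array([[ 1.10327021e-03, -9.57310407e-01, -2.89059798e-01,
         7.89528961e-02],
       [ 9.99999362e-01,  9.86145409e-04,  5.50828039e-04,
        -1.73122732e-03],
       [-2.42258422e-04, -2.89060221e-01,  9.57310885e-01,
        -1.58642237e-01],
       [ 0.00000000e+00,  0.00000000e+00,  0.00000000e+00,
         1.00000000e+00]])}
```

View pics/scene0.png

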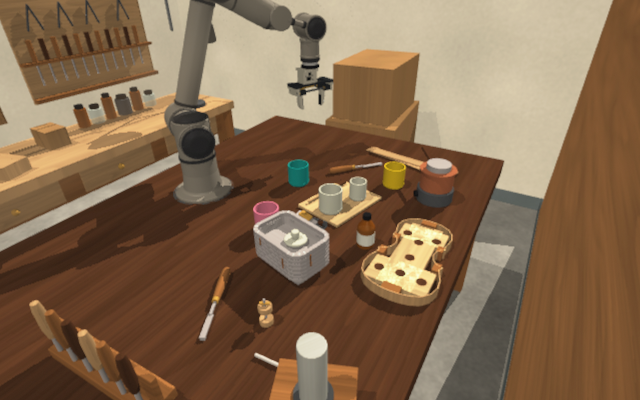

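View pics/top0.png

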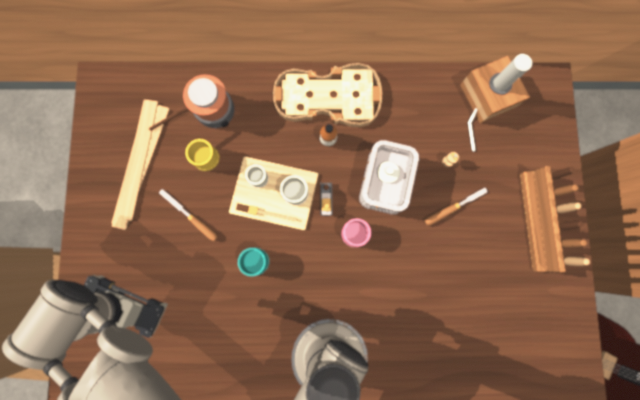

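View pics/wrist0.png

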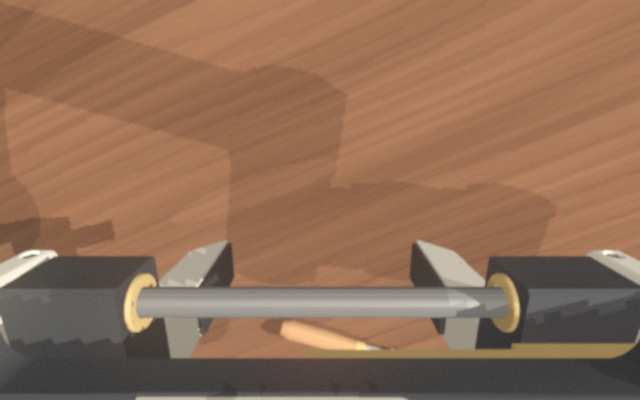

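The top view shows the tray at about (390,177) with the lid knob near (392,173), the small pot at (257,175), the large pot at (293,188), the bottle at (328,133), the plane at (326,199) and the spool at (451,158). Next I'll enlarge these areas and write the helpers.

```bash
cat > h.py <<'E'
import numpy as np, cv2
from cell import robot
from scipy.spatial.transform import Rotation as R
def K(c): return np.array([[c['fx'],0,c['cx']],[0,c['fy'],c['cy']],[0,0,1]])
def ext(c,st=None):
    """camera->world R,t"""
    if 'rvec' in c:
        r=cv2.Rodrigues(np.array(c['rvec']))[0]; return r.T, -r.T@np.array(c['tvec'])
    T=np.eye(4);T[:3,:3]=R.from_euler('xyz',st['tool_rot']).as_matrix();T[:3,3]=st['tool_pos']
    T=T@c['hand_eye']; return T[:3,:3],T[:3,3]
def back(c,uv,z,st=None):
    r,t=ext(c,st); d=r@np.linalg.inv(K(c))@np.array([uv[0],uv[1],1.]); return t+d*(z-t[2])/d[2]
def proj(c,P,st=None):
    r,t=ext(c,st); p=(np.atleast_2d(P)-t)@r; p=p@K(c).T; return p[:,:2]/p[:,2:]
def crop(img,x0,y0,w,h,s): return cv2.resize(img[y0:y0+h,x0:x0+w],None,fx=s,fy=s,interpolation=cv2.INTER_CUBIC)
E
python3 - <<'E'
from h import *
c=robot.read_camera('top');s=robot.read_camera('scene')
cv2.imwrite('pics/t1.png',crop(c['color'],220,110,260,150,3))
cv2.imwrite('pics/s1.png',crop(s['color'],240,140,200,150,4))
for n,uv,z in [('tray',(390,177),.114),('knob',(392,173),.13),('small',(257,175),.082),('large',(293,188),.094),('bottle',(328,133),.1),('plane',(326,199),.04),('spool',(451,158),.07),('pink',(356,233),.08)]:
    print(n,back(c,uv,z).round(3))
print(ext(c)[1],ext(s)[1])
E
```

```text
tray [ 0.544 -0.184  0.114]
knob [ 0.552 -0.187  0.13 ]
small [0.559 0.219 0.082]
large [0.515 0.107 0.094]
bottle [0.685 0.    0.1  ]
plane [0.489 0.007 0.04 ]
spool [ 0.612 -0.387  0.07 ]
pink [ 0.379 -0.082  0.08 ]
[0.31440413 0.02874096 1.22462645] [ 1.05989306 -0.86677488  0.73671978]
```

View pics/t1.png

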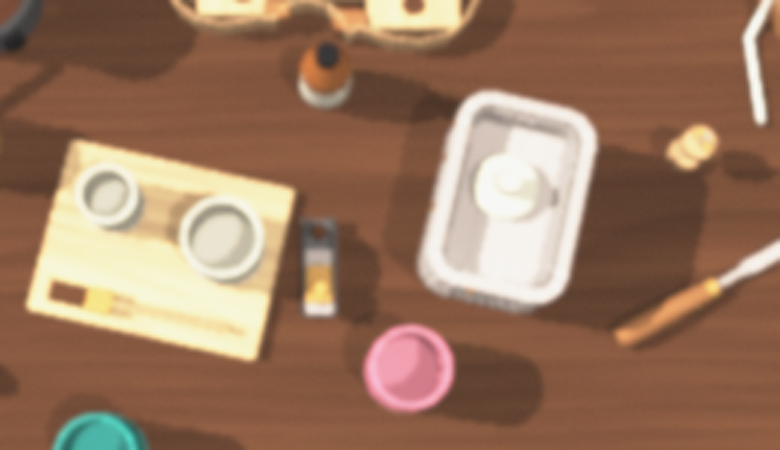

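View pics/s1.png

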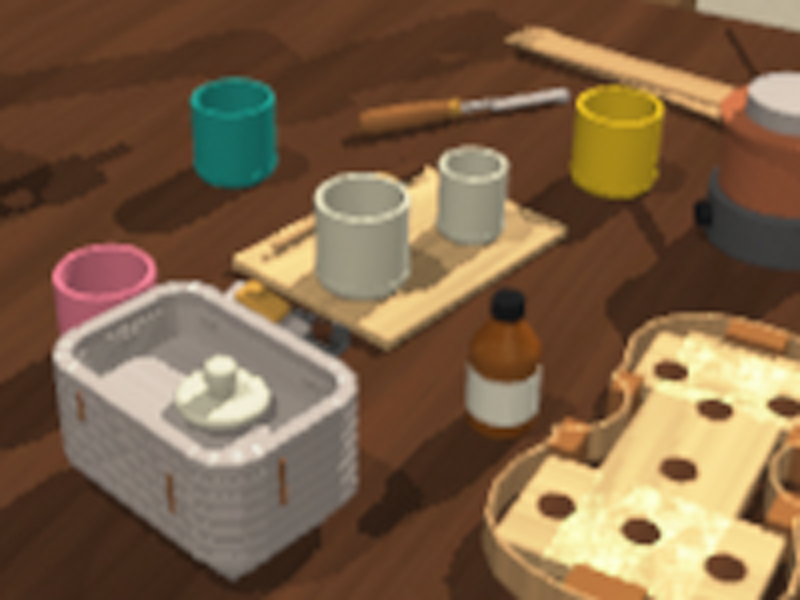

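```bash
python3 -m crank '{"claw":[0.45,0.45,0.45,0.45,0.45,0.45,0.45,0.45],"delta_pos":[[-1,-0.5,-1],[-2.5,-1.2,-2],[-4,-2,-2.2],[-5.5,-2.7,-2.2],[-7,-3.4,-2.2],[-8.5,-4.1,-2.2],[-10,-4.8,-2.2],[-11.5,-5.5,-2.2]],"roll":[0,0,0,0,0,0,0,0]}' 20
python3 -m crank '{"claw":[0.45,0.45,0.45,0.45,0.45,0.45,0.45,0.45],"delta_pos":[[-1.5,-0.7,0],[-3,-1.4,0],[-4.5,-2.2,0],[-4.6,-2.2,0],[-4.6,-2.2,0],[-4.6,-2.2,0],[-4.6,-2.2,0],[-4.6,-2.2,0]],"roll":[0,0,0,0,0,0,0,0]}'
python3 - <<'E'
from h import *
s=robot.observe();print(s['time'],s['tool_pos'],s['tool_rot'])
c=robot.read_camera('wrist'); cv2.imwrite('pics/w1.png',c['color'])
E
```

```text
time: 0.92
tool_pos: [0.4124, 0.248, 0.2819]
tool_rot: [3.141, 0.0, 2.743]
contact_force: [0.3, 1.3, -0.6]
opening: 0.0443
time: 1.58
tool_pos: [0.4953, 0.1557, 0.2819]
tool_rot: [3.141, -0.0, 2.745]
contact_force: [-0.7, 0.9, -0.7]
opening: 0.0414
1.5833 [0.49527828 0.15570838 0.28192708] [ 3.14122845e+00 -7.41733467e-05  2.74489137e+00]
```

View pics/w1.png

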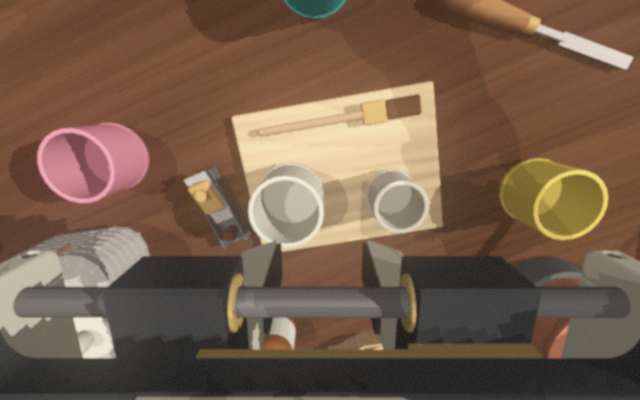

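The wrist view shows the small pot's mouth near (403,206), the large pot's at (286,216) and the brush on the board. I'll fit both rims by overlaying circles.

```bash
cat >> h.py <<'E'
def circ(p,r,n=60):
    a=np.linspace(0,2*np.pi,n); return np.c_[p[0]+r*np.cos(a),p[1]+r*np.sin(a),np.full(n,p[2])]
def draw(img,uv,x0,y0,s,col):
    cv2.polylines(img,[np.int32((np.array(uv)-[x0,y0]+.5)*s*8)],False,col,1,cv2.LINE_AA,3)
E
python3 - <<'E'
from h import *
from scipy.ndimage import map_coordinates
from scipy.optimize import minimize
s=robot.observe();c=robot.read_camera('wrist');t=robot.read_camera('top')
def fit(c,s,p0,r,z):
    g=cv2.GaussianBlur(cv2.cvtColor(c['color'],cv2.COLOR_BGR2GRAY).astype(float),(0,0),1.0)
    def f(p):
        def I(rr):
            uv=proj(c,circ([p[0],p[1],z],rr),s); return map_coordinates(g,[uv[:,1],uv[:,0]],order=1)
        return -np.mean(np.clip(I(r-.0015)-I(r+.003),-40,40))
    best=min((minimize(f,np.array(p0)+d,method='Nelder-Mead',options=dict(initial_simplex=np.array(p0)+d+np.array([[0,0],[.004,0],[0,.004]]))) for d in [np.array([a,b]) for a in(-.006,0,.006) for b in (-.006,0,.006)]),key=lambda m:m.fun)
    return best.x,best.fun
S=fit(c,s,back(c,(403,206),.082,s)[:2],.031,.082);L=fit(c,s,back(c,(286,216),.094,s)[:2],.041,.094)
print(S,L)
print(fit(t,None,(.559,.219),.031,.082),fit(t,None,(.515,.107),.041,.094))
im=crop(c['color'],220,130,240,140,3)
for (p,_),R_,ri,z in [(S,.031,.026,.082),(L,.041,.036,.094)]:
    for r in (R_,ri): draw(im,proj(c,circ([*p,z],r),s),220,130,3,(0,0,255))
cv2.imwrite('pics/w1o.png',im)
E
```

```text
(array([0.561286 , 0.2244318]), np.float64(-31.959456746547556)) (array([0.51279677, 0.10371413]), np.float64(-35.90707235866221))
(array([0.56742826, 0.24270732]), np.float64(-4.114739170432353)) (array([0.42866751, 0.10007926]), np.float64(-16.513828552840558))
```

View pics/w1o.png

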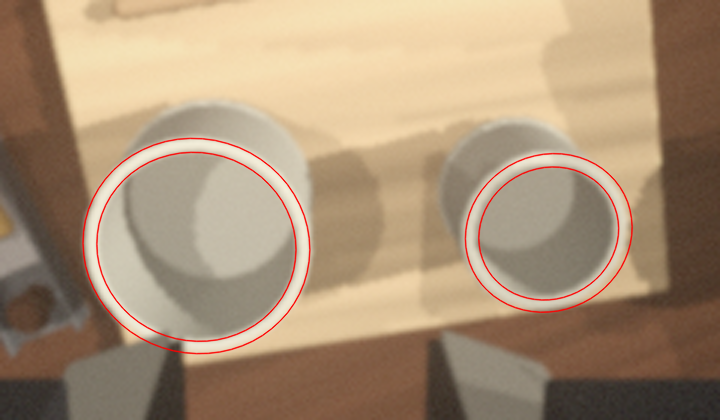

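The overlay matches both rims. The small pot mouth is at (0.5613, 0.2244). Next I'll move over the tray.

```bash
python3 -m crank '{"claw":[0.45,0.45,0.45,0.45,0.45,0.45,0.45,0.45],"delta_pos":[[-0.8,-1.2,-0.5],[-1.6,-2.6,-1],[-2.4,-4,-1.9],[-3.2,-5.3,-1.9],[-4,-6.6,-1.9],[-4.8,-7.9,-1.9],[-5.6,-9.2,-1.9],[-6.4,-10.5,-1.9]],"roll":[0,0,0,0,0,0,0,0]}' 20
python3 -m crank '{"claw":[0.45,0.45,0.45,0.45,0.45,0.45,0.45,0.45],"delta_pos":[[-0.8,-1.2,0],[-1.1,-1.8,0],[-1.1,-1.8,0],[-1.1,-1.8,0],[-1.1,-1.8,0],[-1.1,-1.8,0],[-1.1,-1.8,0],[-1.1,-1.8,0]],"roll":[0,0,0,0,0,0,0,0]}'
python3 - <<'E'
from h import *
s=robot.observe();print(s['time'],s['tool_pos'],s['tool_rot'])
c=robot.read_camera('wrist'); cv2.imwrite('pics/w2.png',c['color'])
E
```

```text
time: 2.4
tool_pos: [0.5416, -0.1509, 0.3295]
tool_rot: [3.141, 0.001, 2.744]
contact_force: [1.5, 0.3, -0.4]
opening: 0.0413
time: 3.07
tool_pos: [0.5496, -0.2006, 0.3297]
tool_rot: [3.141, 0.001, 2.744]
contact_force: [0.7, -0.2, 0.2]
opening: 0.0412
3.0667 [ 0.54964279 -0.20057386  0.32965003] [3.14149350e+00 5.93228834e-04 2.74447860e+00]
```

View pics/w2.png

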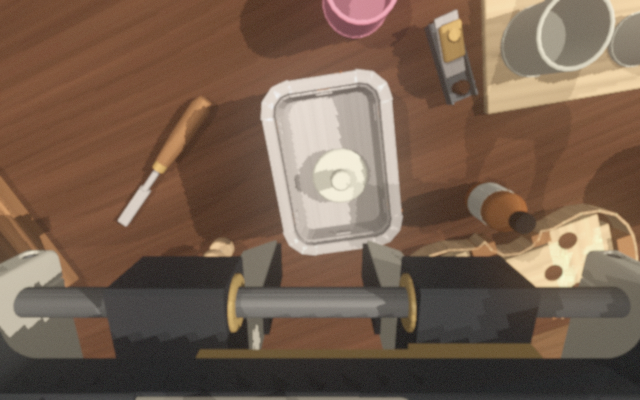

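The tray is fully in view, spanning about (263–402, 70–253), with the lid disc near (341,176) and the knob near (342,181). Next I'll fit the tray's outline and the knob.

Run:
```python
from h import *
from scipy.ndimage import map_coordinates
from scipy.optimize import minimize
s=robot.observe();c=robot.read_camera('wrist')
g=cv2.GaussianBlur(cv2.cvtColor(c['color'],cv2.COLOR_BGR2GRAY).astype(float),(0,0),1.0)
def samp(P):
    uv=proj(c,P,s); return map_coordinates(g,[uv[:,1],uv[:,0]],order=1)
def rr(x,y,th,off,z=.114,hx=.1,hy=.07,r=.034,ch=False):
    pts=[]
    for sx,sy,a0 in((1,1,0),(-1,1,90),(-1,-1,180),(1,-1,270)):
        for a in np.radians(np.linspace(a0,a0+90,9)): pts.append([sx*(hx-r)+(r+off)*np.cos(a),sy*(hy-r)+(r+off)*np.sin(a)])
    pts.append(pts[0]); pts=np.array(pts)
    d=np.r_[0,np.cumsum(np.linalg.norm(np.diff(pts,axis=0),axis=1))]; u=np.linspace(0,d[-1],240)
    q=np.c_[np.interp(u,d,pts[:,0]),np.interp(u,d,pts[:,1])]
    q=q@np.array([[np.cos(th),np.sin(th)],[-np.sin(th),np.cos(th)]])+[x,y]
    return np.c_[q,np.full(len(q),z)]
def f(p): return -np.mean(np.clip(samp(rr(*p[:2],p[2]*10,-.0015))-samp(rr(*p[:2],p[2]*10,.003)),-50,50))
best=min((minimize(f,[.544+a,-.184+b,-.021],method='Nelder-Mead',options=dict(initial_simplex=np.array([.544+a,-.184+b,-.021])+np.array([[0,0,0],[.005,0,0],[0,.005,0],[0,0,.005]]),xatol=1e-5)) for a in(-.006,0,.006) for b in (-.006,0,.006)),key=lambda m:m.fun)
x,y,th=best.x[0],best.x[1],best.x[2]*10; print('tray',x,y,np.degrees(th),best.fun)
def fc(z,r):
    def f(p): return -np.mean(np.clip(samp(circ([*p,z],r-.0015))-samp(circ([*p,z],r+.002)),-40,40))
    return f
for z,r,uv in[(.095,.033,(341,176)),(.119,.012,(342,181))]:
    p0=back(c,uv,z,s)[:2]; m=minimize(fc(z,r),p0,method='Nelder-Mead',options=dict(initial_simplex=p0+np.array([[0,0],[.004,0],[0,.004]]))); print(z,p0,m.x,m.fun)
    if z==.095: D=m.x
    else: Kn=m.x
im=crop(c['color'],230,50,200,215,2.7)
for P in (rr(x,y,th,0),rr(x,y,th,-.012),circ([*D,.095],.033),circ([*Kn,.119],.012)): draw(im,proj(c,P,s),230,50,2.7,(0,0,255))
cv2.imwrite('pics/w2o.png',im)
```

```text
tray 0.5484019994081688 -0.18624734642477536 -12.271452940685872 -48.66206108126175
0.095 [ 0.56337596 -0.18292645] [ 0.56298049 -0.18434652] -22.574740902034158
0.119 [ 0.56380592 -0.18333427] [ 0.566304   -0.18292474] -10.690581973734076
```

View pics/w2o.png

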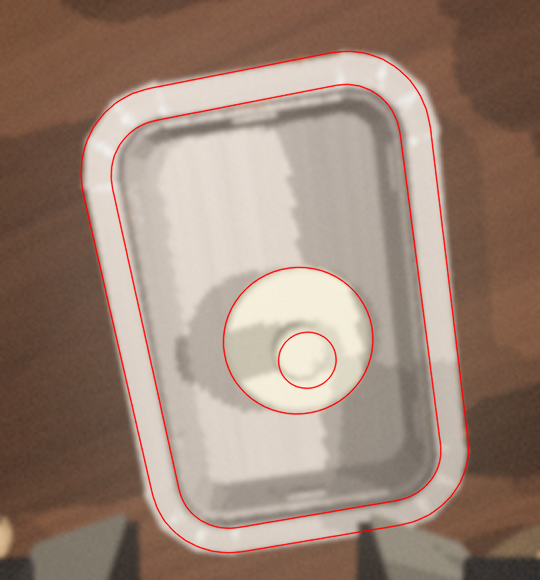

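```bash
python3 -m crank '{"claw":[0.45,0.45,0.45,0.45,0.45,0.45,0.45,0.45],"delta_pos":[[-0.1,0.3,0.8],[-0.2,0.6,2],[-0.27,0.83,3.2],[-0.27,0.83,4.5],[-0.27,0.83,5.8],[-0.27,0.83,6.8],[-0.27,0.83,7.4],[-0.27,0.83,7.6]],"roll":[0,0,0,0,0,0,0,0]}' 20
python3 -m crank '{"claw":[0.45,0.45,0.45,0.45,0.45,0.45,0.45,0.45],"delta_pos":[[0,0,0.3],[0,0,0.7],[0,0,1.1],[0,0,1.4],[0,0,1.57],[0,0,1.57],[0,0,1.57],[0,0,1.57]],"roll":[0,0,0,0,0,0,0,0]}'
python3 -m crank '{"claw":[0.2,0.2,0.1,0.1,0.1,0.1,0.1,0.1],"delta_pos":[[0,0,0],[0,0,0],[0,0,0],[0,0,0],[0,0,0],[0,0,0],[0,0,0],[0,0,0]],"roll":[0,0,0,0,0,0,0,0]}' 25
```

```text
time: 3.83
tool_pos: [0.5624, -0.1843, 0.1362]
tool_rot: [3.141, -0.005, 2.743]
contact_force: [0.0, -0.1, 0.0]
opening: 0.0413
time: 4.5
tool_pos: [0.5641, -0.1854, 0.1004]
tool_rot: [3.142, 0.001, 2.743]
contact_force: [1.3, 0.4, -0.2]
opening: 0.0413
time: 5.17
tool_pos: [0.564, -0.1852, 0.1003]
tool_rot: [3.141, 0.001, 2.743]
contact_force: [-0.6, 0.5, 3.3]
opening: 0.0232
```

```bash
python3 -m crank '{"claw":[0.1,0.1,0.1,0.1,0.1,0.1,0.1,0.1],"delta_pos":[[0,0,-0.3],[0,0,-1],[0,0,-2],[0,0,-3],[0,0,-4],[0,0,-4.6],[0,0,-5],[0,0,-5]],"roll":[0,0,0,0,0,0,0,0]}' 25
python3 - <<'E'
from h import *
s=robot.observe();print(s['time'],s['tool_pos'],s['tool_rot'])
c=robot.read_camera('wrist'); cv2.imwrite('pics/w3.png',c['color'])
E
```

```text
time: 5.83
tool_pos: [0.5645, -0.1857, 0.2272]
tool_rot: [-3.141, 0.004, 2.743]
contact_force: [0.8, 0.5, -0.6]
opening: 0.0228
5.8333 [ 0.56448856 -0.1857115   0.2272272 ] [-3.14134193  0.00372215  2.7427427 ]
```

View pics/w3.png

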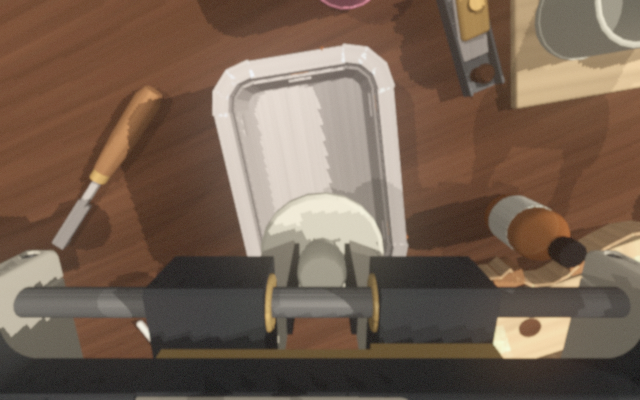

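The lid is held by its knob. Its disc shows an arc from about (265,240) over (325,193) to (383,240). I'll use that arc to measure the lid's offset in the hand.

Run:
```python
from h import *
from scipy.ndimage import map_coordinates
from scipy.optimize import minimize
s=robot.observe();c=robot.read_camera('wrist')
hsv=cv2.cvtColor(c['color'],cv2.COLOR_BGR2HSV)
g=cv2.GaussianBlur(cv2.cvtColor(c['color'],cv2.COLOR_BGR2LAB)[...,2].astype(float),(0,0),1.0) # yellowness
g2=cv2.GaussianBlur(cv2.cvtColor(c['color'],cv2.COLOR_BGR2GRAY).astype(float),(0,0),1.0)
Rt=R.from_euler('xyz',s['tool_rot']).as_matrix()
def arc(p,r):
    a=np.radians(np.linspace(-62,62,80)); P=np.c_[p[0]+r*np.cos(a),p[1]+r*np.sin(a),np.full(80,.0053)]
    return P@Rt.T+s['tool_pos']
def I(p,r,g):
    uv=proj(c,arc(p,r),s); return map_coordinates(g,[uv[:,1],uv[:,0]],order=1)
for gg in (g,g2):
    f=lambda p:-np.mean(np.clip(I(p,.0315,gg)-I(p,.035,gg),-40,40))
    ms=[minimize(f,[a,b],method='Nelder-Mead',options=dict(initial_simplex=np.array([a,b])+np.array([[0,0],[.003,0],[0,.003]]))) for a in(-.004,0,.004) for b in(-.004,0,.004)]
    m=min(ms,key=lambda m:m.fun); print(m.x,m.fun)
im=crop(c['color'],220,160,220,110,3)
draw(im,proj(c,arc(m.x,.033),s),220,160,3,(0,0,255)); cv2.imwrite('pics/w3o.png',im)
```

```text
[ 0.00214318 -0.0010704 ] -3.5354516036310137
[0.00030438 0.00053862] -40.0
```

View pics/w3o.png

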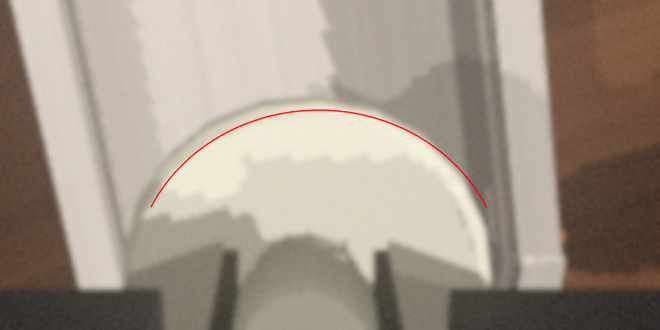

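```bash
python3 -m crank '{"claw":[0.1,0.1,0.1,0.1,0.1,0.1,0.1,0.1],"delta_pos":[[0.2,0.5,0],[0.5,1.5,0],[0.9,3,0],[1.3,4.5,0],[1.7,6,0],[2.1,7.5,0],[2.5,9,0],[2.9,10.4,0]],"roll":[0,0,0,0,0,0,0,0]}' 25
python3 -m crank '{"claw":[0.1,0.1,0.1,0.1,0.1,0.1,0.1,0.1],"delta_pos":[[0.4,1.3,0],[0.8,2.5,0],[1.1,3.6,0],[1.4,4.3,0],[1.5,4.7,0],[1.5,4.7,0],[1.5,4.7,0],[1.5,4.7,0]],"roll":[0,0,0,0,0,0,0,0]}'
python3 - <<'E'
from h import *
from scipy.ndimage import map_coordinates
from scipy.optimize import minimize
s=robot.observe();c=robot.read_camera('wrist');print(s['tool_pos'],s['tool_rot'],s['opening'])
g=cv2.GaussianBlur(cv2.cvtColor(c['color'],cv2.COLOR_BGR2GRAY).astype(float),(0,0),1.0)
p=proj(c,[.5613,.2244,.082],s);print(p)
def f(p):
    def I(rr):
        P=circ([*p,.082],rr,90); uv=proj(c,P,s); return map_coordinates(g,[uv[:,1],uv[:,0]],order=1),uv[:,1]<235
    a,m=I(.0295);b,_=I(.034); return -np.mean(np.clip(a-b,-40,40)[m])
m=min((minimize(f,[.5613+a,.2244+b],method='Nelder-Mead',options=dict(initial_simplex=np.array([.5613+a,.2244+b])+np.array([[0,0],[.003,0],[0,.003]]))) for a in(-.003,0,.003) for b in(-.003,0,.003)),key=lambda m:m.fun);print(m.x,m.fun)
im=c['color'].copy(); draw(im,proj(c,circ([*m.x,.082],.031),s),0,0,1,(0,0,255));draw(im,proj(c,circ([*m.x,.082],.026),s),0,0,1,(0,0,255))
cv2.imwrite('pics/w4.png',crop(im,180,60,280,200,2.7))
E
```

```text
time: 6.6
tool_pos: [0.5969, 0.0855, 0.2234]
tool_rot: [-3.141, -0.003, 2.743]
contact_force: [-0.2, -0.8, -1.3]
opening: 0.0231
time: 7.27
tool_pos: [0.6089, 0.2041, 0.2245]
tool_rot: [-3.141, -0.001, 2.742]
contact_force: [-0.5, -0.6, -1.0]
opening: 0.0233
[0.60889832 0.20410548 0.22450021] [-3.14060333e+00 -5.73864820e-04  2.74176930e+00] 0.02334512884769531
[[323.65721449 134.18211136]]
[0.55980471 0.22295631] -30.450501410234914
```

View pics/w4.png

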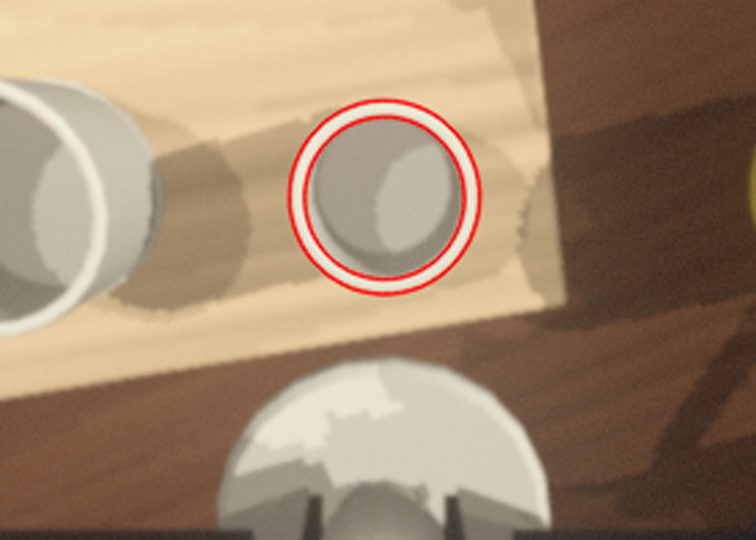

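Run:
```python
from h import *
s=robot.observe();c=robot.read_camera('wrist')
Rt=R.from_euler('xyz',s['tool_rot']).as_matrix()
W=lambda P:np.atleast_2d(P)@Rt.T+s['tool_pos']
print('TCP-disc proj',proj(c,W([0,0,.0053]),s), 'knobtop',proj(c,W([0,0,-.0187]),s))
im=crop(c['color'],240,180,160,90,5)
for off,col in(((0,0),(0,0,255)),((.0005,-.0012),(255,0,0))):
    a=np.linspace(-1.6,1.6,80)
    for z in(.0053,.0113):
        draw(im,proj(c,W(np.c_[off[0]+.033*np.cos(a),off[1]+.033*np.sin(a),np.full(80,z)]),s),240,180,5,col)
cv2.imwrite('pics/w5.png',im)
```

```text
TCP-disc proj [[324.46228067 256.09624818]] knobtop [[324.91481085 278.70371128]]
```

View pics/w5.png

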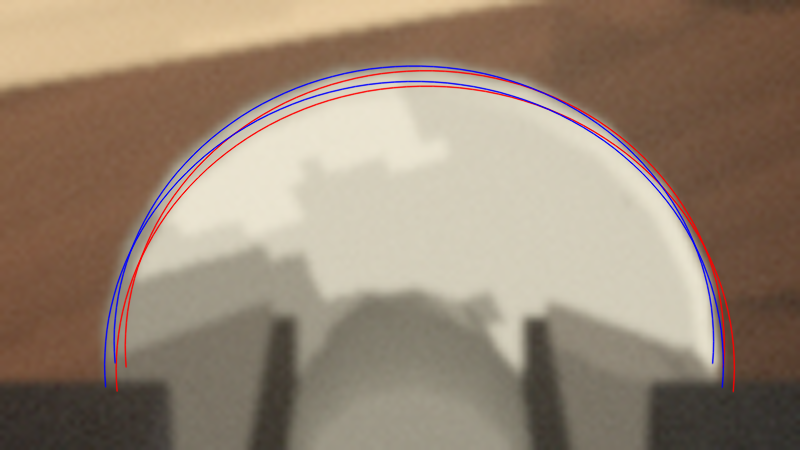

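```bash
python3 -m crank '{"claw":[0.1,0.1,0.1,0.1,0.1,0.1,0.1,0.1],"delta_pos":[[0,0,0.5],[0,0,1.3],[0,0,2.1],[0,0,2.9],[0,0,3.4],[0,0,3.6],[0,0,3.6],[0,0,3.6]],"roll":[0,0,0,0,0,0,0,0]}' 25
python3 - <<'E'
from h import *
from scipy.ndimage import map_coordinates
from scipy.optimize import minimize
s=robot.observe();c=robot.read_camera('wrist');print(s['tool_pos'],s['tool_rot'],s['opening'])
g=cv2.GaussianBlur(cv2.cvtColor(c['color'],cv2.COLOR_BGR2GRAY).astype(float),(0,0),1.0)
Rt=R.from_euler('xyz',s['tool_rot']).as_matrix()
def f(p):
    def I(rr):
        uv=proj(c,circ([*p,.082],rr,90),s); return map_coordinates(g,[uv[:,1],uv[:,0]],order=1)
    return -np.mean(np.clip(I(.0295)-I(.034),-40,40))
m=min((minimize(f,[.5605+a,.2235+b],method='Nelder-Mead',options=dict(initial_simplex=np.array([.5605+a,.2235+b])+np.array([[0,0],[.003,0],[0,.003]]))) for a in(-.003,0,.003) for b in(-.003,0,.003)),key=lambda m:m.fun);print(m.x,m.fun)
print('pot in tool',Rt.T@(np.array([*m.x,.082])-s['tool_pos']))
im=c['color'].copy(); draw(im,proj(c,circ([*m.x,.082],.031),s),0,0,1,(0,0,255));draw(im,proj(c,circ([*m.x,.082],.026),s),0,0,1,(0,0,255))
cv2.imwrite('pics/w6.png',crop(im,180,60,280,200,2.7))
E
```

```text
time: 8.03
tool_pos: [0.6095, 0.2048, 0.1357]
tool_rot: [3.141, 0.001, 2.742]
contact_force: [0.7, -0.8, -0.7]
opening: 0.023
[0.60952784 0.20476253 0.13573089] [3.14099282e+00 7.77264841e-04 2.74186894e+00] 0.022959975257921338
[0.55963806 0.22306615] -28.172952901722024
pot in tool [ 0.05312174 -0.00258679  0.05368807]
```

View pics/w6.png

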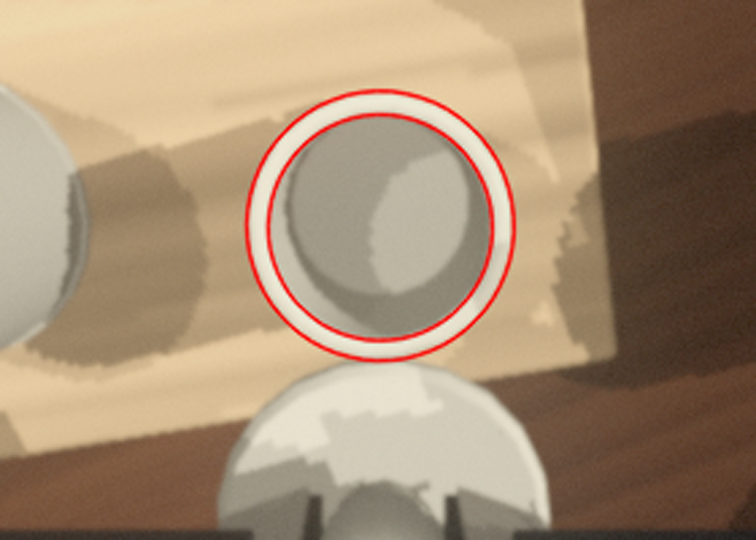

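```bash
python3 -m crank '{"claw":[0.1,0.1,0.1,0.1,0.1,0.1,0.1,0.1],"delta_pos":[[0.4,0,0],[1,-0.02,0],[1.6,-0.04,0],[2,-0.05,0],[2.1,-0.05,0],[2.1,-0.05,0.2],[2.1,-0.05,0.5],[2.1,-0.05,0.8]],"roll":[0,0,0,0,0,0,0,0]}' 25
python3 -m crank '{"claw":[0.1,0.1,0.1,0.1,0.1,0.1,0.1,0.1],"delta_pos":[[0,0,0.1],[0,0,0.2],[0,0,0.3],[0,0,0.4],[0,0,0.5],[0,0,0.6],[0,0,0.65],[0,0,0.65]],"roll":[0,0,0,0,0,0,0,0]}'
```

```text
time: 8.75
tool_pos: [0.5608, 0.2244, 0.1144]
tool_rot: [3.141, 0.001, 2.742]
contact_force: [0.5, 0.5, -1.0]
opening: 0.0232
time: 9.42
tool_pos: [0.56, 0.2245, 0.0984]
tool_rot: [-3.141, -0.0, 2.743]
contact_force: [-0.5, 0.3, -0.6]
opening: 0.0231
```

```bash
python3 -m crank '{"claw":[0.1,0.1,0.1,0.1,0.1,0.1,0.1,0.1],"delta_pos":[[0,0,0.05],[0,0,0.1],[0,0,0.14],[0,0,0.17],[0,0,0.17],[0,0,0.17],[0,0,0.17],[0,0,0.17]],"roll":[0,0,0,0,0,0,0,0]}' 25
python3 - <<'E'
from h import *
s=robot.observe();c=robot.read_camera('wrist');cv2.imwrite('pics/w7.png',crop(c['color'],180,60,280,200,2.7))
c=robot.read_camera('scene');cv2.imwrite('pics/s7.png',crop(c['color'],280,120,130,110,6))
E
```

```text
time: 10.08
tool_pos: [0.5602, 0.2246, 0.0946]
tool_rot: [3.141, 0.0, 2.743]
contact_force: [1.0, 0.8, -0.7]
opening: 0.0231
```

View pics/w7.png

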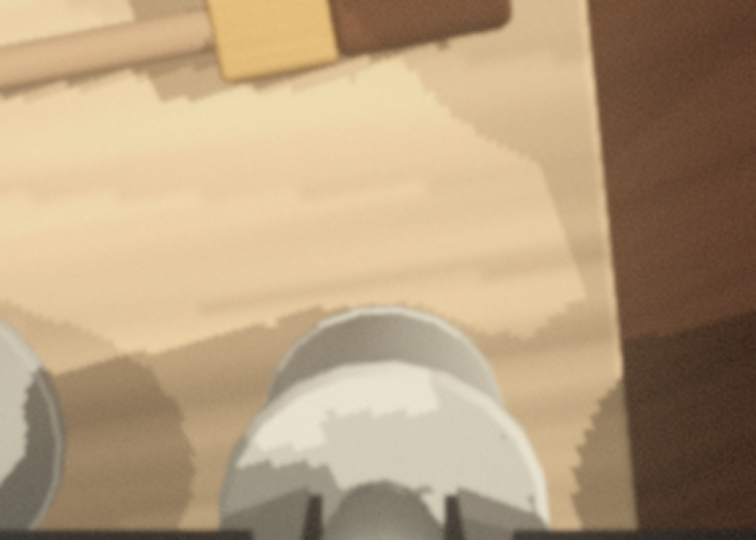

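View pics/s7.png

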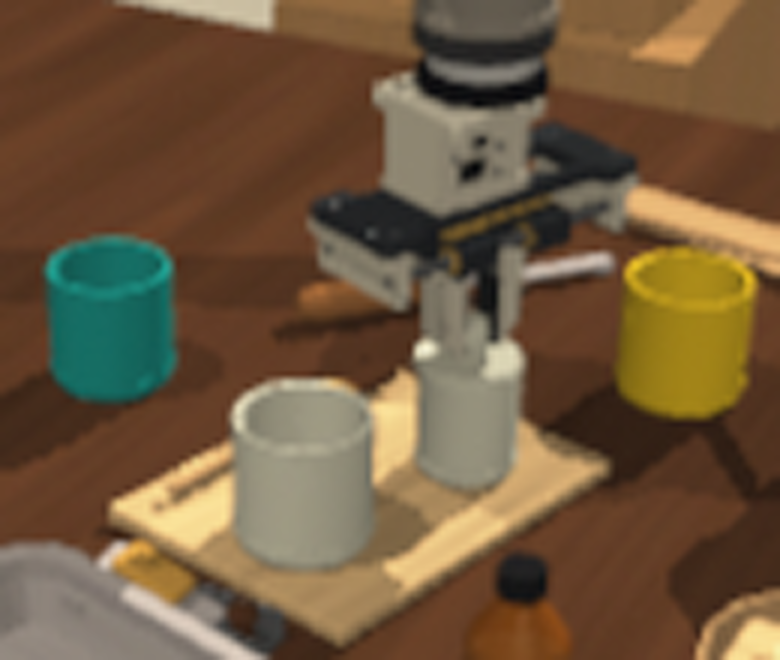

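The lid is in the mouth and well centred, about 1 mm above its seat. I'll lower it until it touches.

```bash
python3 -m crank '{"claw":[0.1,0.1,0.1,0.1,0.1,0.1,0.1,0.1],"delta_pos":[[0,0,0.02],[0,0,0.04],[0,0,0.06],[0,0,0.07],[0,0,0.07],[0,0,0.07],[0,0,0.07],[0,0,0.07]],"roll":[0,0,0,0,0,0,0,0]}' 25
```

```text
time: 10.85
tool_pos: [0.5603, 0.2246, 0.0933]
tool_rot: [3.141, 0.0, 2.743]
contact_force: [-1.8, -0.7, 5.1]
opening: 0.0227
```

```bash
python3 -m crank '{"claw":[0.28,0.32,0.36,0.42,0.45,0.45,0.45,0.45],"delta_pos":[[0,0,0],[0,0,0],[0,0,0],[0,0,0],[0,0,0],[0,0,0],[0,0,0],[0,0,0]],"roll":[0,0,0,0,0,0,0,0]}' 25
python3 -m crank '{"claw":[0.45,0.45,0.45,0.45,0.45,0.45,0.45,0.45],"delta_pos":[[0,0,-0.3],[0,0,-0.8],[0,0,-1.4],[0,0,-2.2],[-0.2,0,-3.2],[-0.7,0,-4.2],[-1.2,0,-5],[-1.6,0,-5.2]],"roll":[0,0,0,0,0,0,0,0]}'
python3 - <<'E'
from h import *
s=robot.observe();c=robot.read_camera('wrist');cv2.imwrite('pics/w8.png',c['color'])
c=robot.read_camera('scene');cv2.imwrite('pics/s8.png',crop(c['color'],280,120,130,110,6))
E
```

```text
time: 11.52
tool_pos: [0.5602, 0.2246, 0.0927]
tool_rot: [3.142, -0.0, 2.743]
contact_force: [-0.1, -0.6, -0.2]
opening: 0.0409
time: 12.18
tool_pos: [0.5991, 0.2091, 0.2279]
tool_rot: [3.137, 0.006, 2.743]
contact_force: [-1.3, 0.1, 0.0]
opening: 0.0414
```

View pics/w8.png

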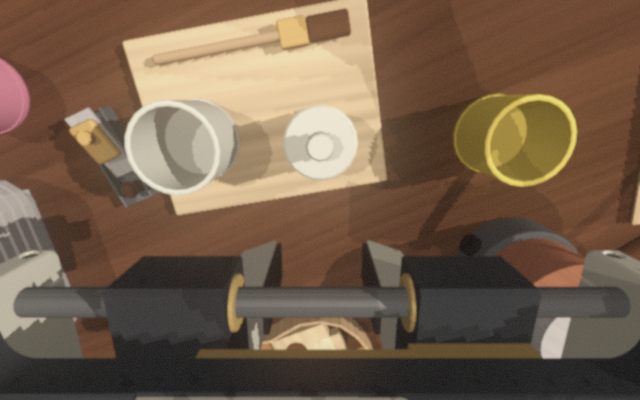

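View pics/s8.png

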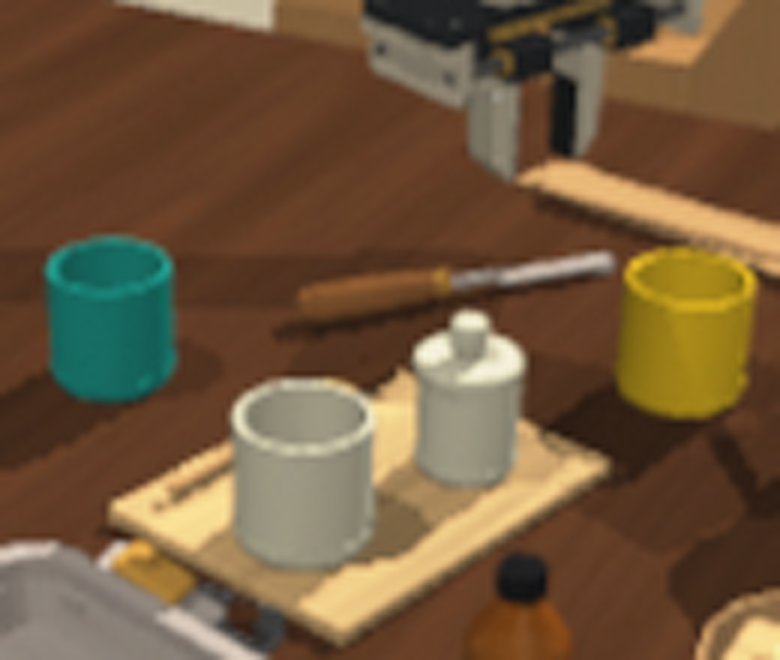

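The lid sits flat on the small pot, and the pots and brush haven't moved. Now I'll go to the near tray corner (−x, −y), turning the jaws onto its diagonal.

```bash
python3 -m crank '{"claw":[0.4,0.4,0.4,0.4,0.4,0.4,0.4,0.4],"delta_pos":[[0,-0.8,0],[-0.1,-2.2,0],[-0.2,-3.7,0],[-0.3,-5.2,0],[-0.5,-6.7,0],[-0.6,-8.2,0],[-0.7,-9.7,0],[-0.85,-11.2,0]],"roll":[0,0.8,1.6,2.4,3.2,4,4.8,5.5]}' 10
python3 - <<'E'
from h import *
s=robot.observe()
Rt=R.from_euler('xyz',s['tool_rot']).as_matrix()
print(Rt.T@(np.array([.455,-.220,.228])-s['tool_pos'])/.025, s['tool_rot'])
E
```

```text
time: 12.95
tool_pos: [0.5059, -0.0579, 0.222]
tool_rot: [-3.141, -0.002, 2.163]
contact_force: [0.7, 0.2, -0.8]
opening: 0.0367
[-4.24087496 -5.30789574 -0.24117247] [-3.14053040e+00 -1.65806284e-03  2.16325337e+00]
```

```bash
python3 -m crank '{"claw":[0.4,0.4,0.4,0.4,0.4,0.4,0.4,0.4],"delta_pos":[[-0.7,-0.9,0],[-1.5,-1.8,0],[-2.3,-2.8,0],[-3,-3.7,0],[-3.6,-4.4,0],[-4,-4.8,0],[-4,-4.8,0],[-4,-4.8,0]],"roll":[0.3,0.6,0.7,0.7,0.7,0.7,0.7,0.7]}' 10
cat > fit.py <<'E'
from h import *
from scipy.ndimage import map_coordinates
from scipy.optimize import minimize
def rr(x,y,th,off,z=.114,hx=.1,hy=.07,r=.034,n=240):
    pts=[]
    for sx,sy,a0 in((1,1,0),(-1,1,90),(-1,-1,180),(1,-1,270)):
        for a in np.radians(np.linspace(a0,a0+90,9)): pts.append([sx*(hx-r)+(r+off)*np.cos(a),sy*(hy-r)+(r+off)*np.sin(a)])
    pts.append(pts[0]); pts=np.array(pts)
    d=np.r_[0,np.cumsum(np.linalg.norm(np.diff(pts,axis=0),axis=1))]; u=np.linspace(0,d[-1],n)
    q=np.c_[np.interp(u,d,pts[:,0]),np.interp(u,d,pts[:,1])]
    q=q@np.array([[np.cos(th),np.sin(th)],[-np.sin(th),np.cos(th)]])+[x,y]
    return np.c_[q,np.full(len(q),z)]
E
python3 - <<'E'
from fit import *
s=robot.observe();c=robot.read_camera('wrist');print(s['tool_pos'],s['tool_rot'])
im=c['color'].copy()
for o in(0,-.012): draw(im,proj(c,rr(.5484,-.1862,np.radians(-12.27),o),s),0,0,1,(0,0,255))
cv2.imwrite('pics/w9.png',im)
cv2.imwrite('pics/w9z.png',crop(c['color'],200,100,260,180,3))
E
```

```text
time: 13.62
tool_pos: [0.464, -0.207, 0.222]
tool_rot: [-3.141, -0.002, 2.092]
contact_force: [0.5, -0.9, -0.0]
opening: 0.0369
[ 0.46396991 -0.20699752  0.22201726] [-3.14123195e+00 -1.86516237e-03  2.09206175e+00]
```

View pics/w9.png

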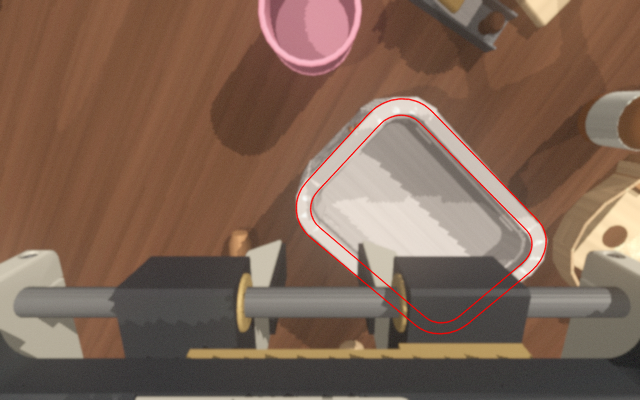

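View pics/w9z.png

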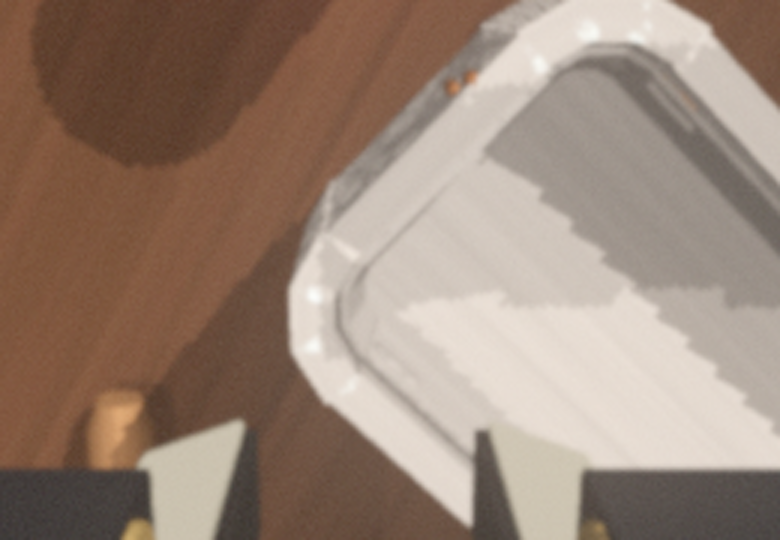

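Run:
```python
from fit import *
s=robot.observe();c=robot.read_camera('wrist')
g=cv2.GaussianBlur(cv2.cvtColor(c['color'],cv2.COLOR_BGR2GRAY).astype(float),(0,0),1.0)
def samp(P):
    uv=proj(c,P,s); return map_coordinates(g,[uv[:,1],uv[:,0]],order=1),(uv[:,1]<238)
def f(p):
    a,m=samp(rr(*p[:2],p[2]*10,-.0015));b,_=samp(rr(*p[:2],p[2]*10,.003)); return -np.mean(np.clip(a-b,-50,50)[m])
b=min((minimize(f,[.5484+a,-.1862+q,-.0214],method='Nelder-Mead',options=dict(initial_simplex=np.array([.5484+a,-.1862+q,-.0214])+np.array([[0,0,0],[.003,0,0],[0,.003,0],[0,0,.003]]),xatol=1e-5)) for a in(-.003,0,.003) for q in(-.003,0,.003)),key=lambda m:m.fun)
x,y,th=b.x[0],b.x[1],b.x[2]*10;print(x,y,np.degrees(th),b.fun)
Rt=R.from_euler('xyz',s['tool_rot']).as_matrix()
r2=np.array([[np.cos(th),-np.sin(th)],[np.sin(th),np.cos(th)]])
for l in((-.084,-.054),(-.0858,-.0558)):
    w=np.r_[r2@np.array(l)+[x,y],.114]; print(w, 'tool',Rt.T@(w-s['tool_pos'])*1000, proj(c,w,s))
print('diag dir angle',np.degrees(th)+45,'jaw', np.degrees(s['tool_rot'][2])-90)
```

```text
0.549657751612378 -0.1854494286049415 -13.854151809411972 -49.54356834528318
[ 0.45517108 -0.21776458  0.114     ] tool [ -5.46784287 -13.48276396 108.13131622] [[307.23391111 206.48562921]]
[ 0.45299243 -0.2190812   0.114     ] tool [ -5.52182747 -16.02777582 108.13185613] [[304.17173347 206.5448653 ]]
diag dir angle 31.145848190588026 jaw 29.93067497700352
```

```bash
python3 -m crank '{"claw":[0.4,0.4,0.4,0.4,0.4,0.4,0.4,0.4],"delta_pos":[[-0.1,-0.3,0.5],[-0.2,-0.58,1.2],[-0.2,-0.58,2],[-0.2,-0.58,2.8],[-0.2,-0.58,3.3],[-0.2,-0.58,3.4],[-0.2,-0.58,3.4],[-0.2,-0.58,3.4]],"roll":[-0.1,-0.2,-0.2,-0.2,-0.2,-0.2,-0.2,-0.2]}' 10
python3 - <<'E'
from fit import *
s=robot.observe();c=robot.read_camera('wrist');print(s['tool_pos'],s['tool_rot'])
cv2.imwrite('pics/w10.png',crop(c['color'],200,100,260,180,3))
c=robot.read_camera('scene');cv2.imwrite('pics/s10.png',crop(c['color'],210,150,160,140,5))
E
```

```text
time: 14.38
tool_pos: [0.4552, -0.2185, 0.1383]
tool_rot: [3.141, 0.001, 2.116]
contact_force: [0.8, 0.0, 0.1]
opening: 0.037
[ 0.4551772  -0.21846695  0.13833965] [3.14113633e+00 6.00081484e-04 2.11555787e+00]
```

View pics/w10.png

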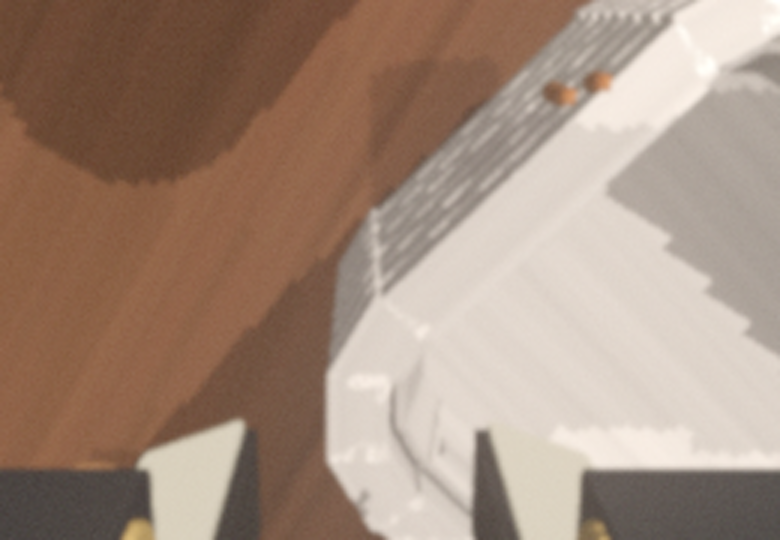

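View pics/s10.png

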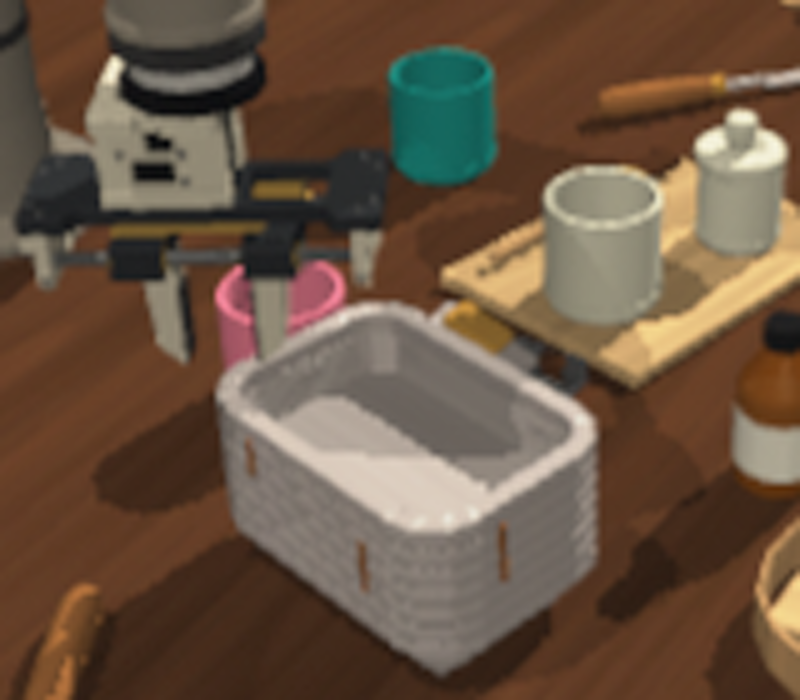

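Run:
```python
from fit import *
s=robot.observe();c=robot.read_camera('wrist')
Rt=R.from_euler('xyz',s['tool_rot']).as_matrix()
for uv in((328/3+200,239.3),(392/3+200,239.3),(319.8,239.3),(309,225),(309,253.5)):
    w=back(c,uv,.114,s);print(uv,w.round(4),(Rt.T@(w-s['tool_pos'])*1000).round(2))
```

```text
(309.3333333333333, 239.3) [ 0.4476 -0.2232  0.114 ] [ 0.34 -8.87 24.75]
(330.66666666666663, 239.3) [ 0.4584 -0.2167  0.114 ] [ 0.35  3.69 24.76]
(319.8, 239.3) [ 0.4529 -0.22    0.114 ] [ 0.34 -2.71 24.75]
(309, 225) [ 0.4429 -0.2156  0.114 ] [ 9.31 -8.98 24.73]
(309, 253.5) [ 0.4521 -0.2312  0.114 ] [-8.81 -9.16 24.76]
```

```bash
python3 -m crank '{"claw":[0.4,0.4,0.4,0.4,0.4,0.4,0.4,0.4],"delta_pos":[[0,-0.06,0.2],[0,-0.06,0.5],[0,-0.06,0.8],[0,-0.06,1.1],[0,-0.06,1.3],[0,-0.06,1.37],[0,-0.06,1.37],[0,-0.06,1.37]],"roll":[0,0,0,0,0,0,0,0]}' 8
python3 -m crank '{"claw":[0.3,0.2,0.1,0.0,0.0,0.0,0.0,0.0],"delta_pos":[[0,0,0],[0,0,0],[0,0,0],[0,0,0],[0,0,0],[0,0,0],[0,0,0],[0,0,0]],"roll":[0,0,0,0,0,0,0,0]}' 8
python3 - <<'E'
from fit import *
s=robot.observe();c=robot.read_camera('wrist');print(s['contact_force'],s['torque'])
cv2.imwrite('pics/w11.png',crop(c['color'],200,100,260,180,3))
c=robot.read_camera('scene');cv2.imwrite('pics/s11.png',crop(c['color'],210,150,160,140,5))
E
```

```text
time: 15.2
tool_pos: [0.4534, -0.2198, 0.1034]
tool_rot: [3.142, -0.0, 2.114]
contact_force: [0.8, -0.1, 0.4]
opening: 0.0366
time: 15.87
tool_pos: [0.4552, -0.2193, 0.1039]
tool_rot: [3.138, 0.002, 2.114]
contact_force: [6.9, 3.7, -2.0]
opening: 0.0152
[ 6.90104743  3.70811759 -2.04684648] [ 0.50940785 -1.1399307  -0.03648407]
```

View pics/w11.png

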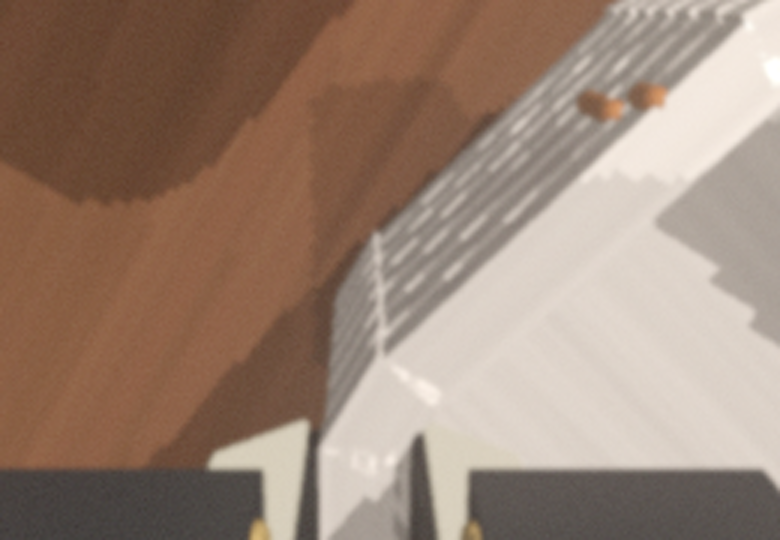

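View pics/s11.png

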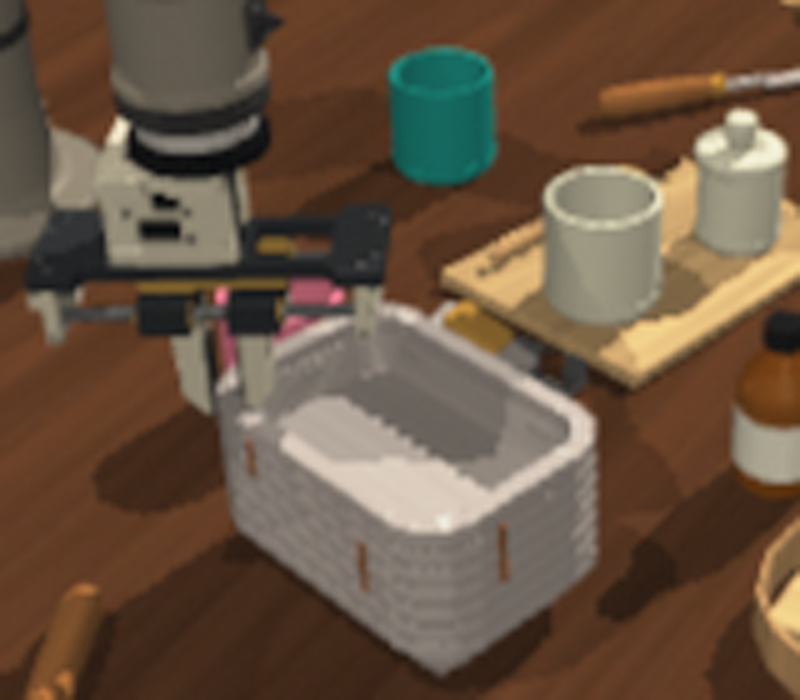

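```bash
python3 -m crank '{"claw":[0.0,0.0,0.0,0.0,0.0,0.0,0.0,0.0],"delta_pos":[[0,0.05,0],[0,0.1,0],[0,0.1,0],[0,0.1,0],[0,0.1,0],[0,0.1,0],[0,0.1,0],[0,0.1,0]],"roll":[0,0,0,0,0,0,0,0]}' 8
```

```text
time: 16.63
tool_pos: [0.4555, -0.2191, 0.1038]
tool_rot: [-3.141, 0.001, 2.114]
contact_force: [-2.8, -4.5, 5.5]
opening: 0.0153
```

```bash
python3 -m crank '{"claw":[0.0,0.0,0.0,0.0,0.0,0.0,0.0,0.0],"delta_pos":[[0,-0.04,0],[0,-0.04,0],[0,-0.04,0],[0,-0.04,0],[0,-0.04,0],[0,-0.04,0],[0,-0.04,0],[0,-0.04,0]],"roll":[0,0,0,0,0,0,0,0]}' 40
python3 -m crank '{"claw":[0.0,0.0,0.0,0.0,0.0,0.0,0.0,0.0],"delta_pos":[[0,0,-0.05],[0,0,-0.1],[0,0,-0.15],[0,0,-0.2],[0,0,-0.25],[0,0,-0.3],[0,0,-0.35],[0,0,-0.4]],"roll":[0,0,0,0,0,0,0,0]}' 40
python3 - <<'E'
from fit import *
s=robot.observe();print(s['torque'],s['tool_rot'])
c=robot.read_camera('scene');cv2.imwrite('pics/s12.png',crop(c['color'],210,150,160,140,5))
E
```

```text
time: 17.3
tool_pos: [0.4545, -0.2196, 0.1039]
tool_rot: [-3.141, 0.001, 2.115]
contact_force: [-3.9, -5.9, 5.4]
opening: 0.0128
time: 17.97
tool_pos: [0.4543, -0.2179, 0.113]
tool_rot: [3.142, -0.002, 2.115]
contact_force: [3.4, 2.9, -13.3]
opening: 0.0124
[ 0.41724935 -0.25046154  0.30853864] [ 3.14153612e+00 -2.27186889e-03  2.11469430e+00]
```

View pics/s12.png

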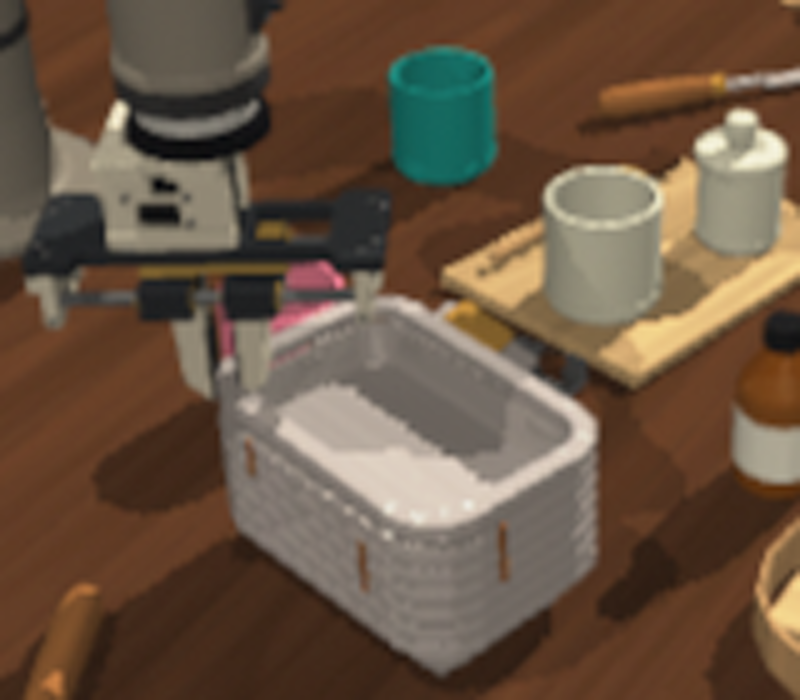

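Corner c is rising with about 13 N of pull, and the opposite corner is still down. I'll continue.

```bash
python3 -m crank '{"claw":[0.0,0.0,0.0,0.0,0.0,0.0,0.0,0.0],"delta_pos":[[0,0,-0.05],[0,0,-0.1],[0,0.01,-0.15],[0,0.01,-0.2],[0,0.01,-0.25],[0,0.02,-0.3],[0,0.02,-0.35],[0,0.02,-0.4]],"roll":[0,0,0,0,0,0,0,0]}' 40
python3 - <<'E'
from fit import *
s=robot.observe();print(s['torque'],s['tool_rot'])
c=robot.read_camera('scene');cv2.imwrite('pics/s13.png',crop(c['color'],210,150,160,140,5))
c=robot.read_camera('wrist');cv2.imwrite('pics/w13.png',c['color'])
E
```

```text
time: 18.68
tool_pos: [0.4553, -0.2188, 0.1238]
tool_rot: [3.141, 0.001, 2.114]
contact_force: [2.1, 1.5, -6.4]
opening: 0.012
[0.38031331 0.03001443 0.32695589] [3.14102437e+00 5.94028762e-04 2.11442006e+00]
```

View pics/s13.png

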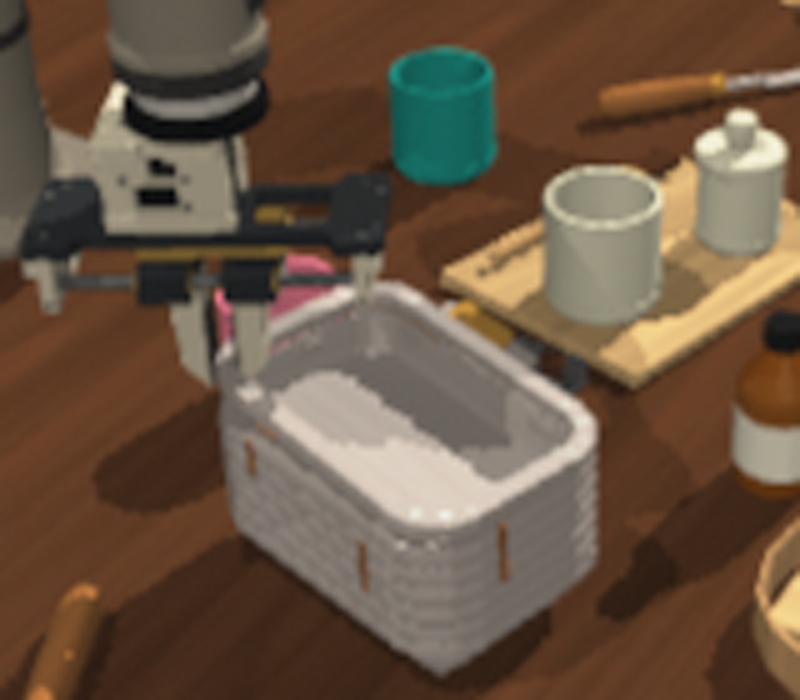

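View pics/w13.png

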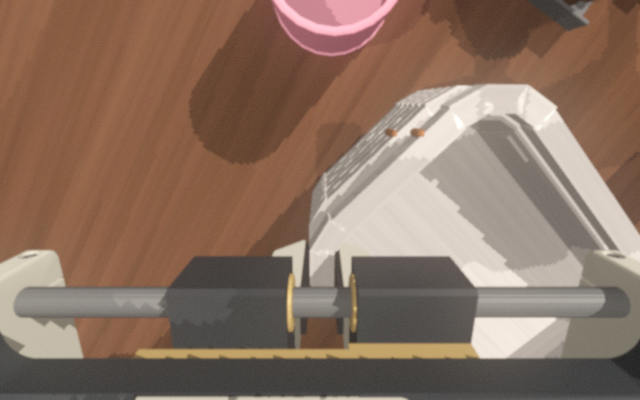

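```bash
python3 -m crank '{"claw":[0.0,0.0,0.0,0.0,0.0,0.0,0.0,0.0],"delta_pos":[[0,0,-0.05],[0,0.01,-0.1],[0,0.01,-0.15],[0,0.02,-0.2],[0,0.03,-0.25],[0,0.03,-0.3],[0,0.04,-0.35],[0,0.05,-0.4]],"roll":[0,0,0,0,0,0,0,0]}' 50
python3 -m crank '{"claw":[0.0,0.0,0.0,0.0,0.0,0.0,0.0,0.0],"delta_pos":[[0,0,-0.05],[0,0.01,-0.1],[0,0.02,-0.15],[0,0.03,-0.2],[0,0.04,-0.25],[0,0.05,-0.3],[0,0.06,-0.35],[0,0.08,-0.4]],"roll":[0,0,0,0,0,0,0,0]}' 50
python3 - <<'E'
from fit import *
s=robot.observe();print(s['torque'],s['tool_rot'])
c=robot.read_camera('scene');cv2.imwrite('pics/s14.png',crop(c['color'],210,150,160,140,5))
c=robot.read_camera('wrist');cv2.imwrite('pics/w14.png',c['color'])
E
```

```text
time: 19.45
tool_pos: [0.4561, -0.2183, 0.1339]
tool_rot: [3.142, 0.001, 2.114]
contact_force: [-0.2, 1.1, -2.3]
opening: 0.0119
time: 20.12
tool_pos: [0.4579, -0.217, 0.1436]
tool_rot: [3.142, 0.0, 2.114]
contact_force: [0.7, -0.5, -2.0]
opening: 0.012
[-0.08803622  0.22459327  0.01308477] [3.14154470e+00 1.97709969e-05 2.11439842e+00]
```

View pics/s14.png

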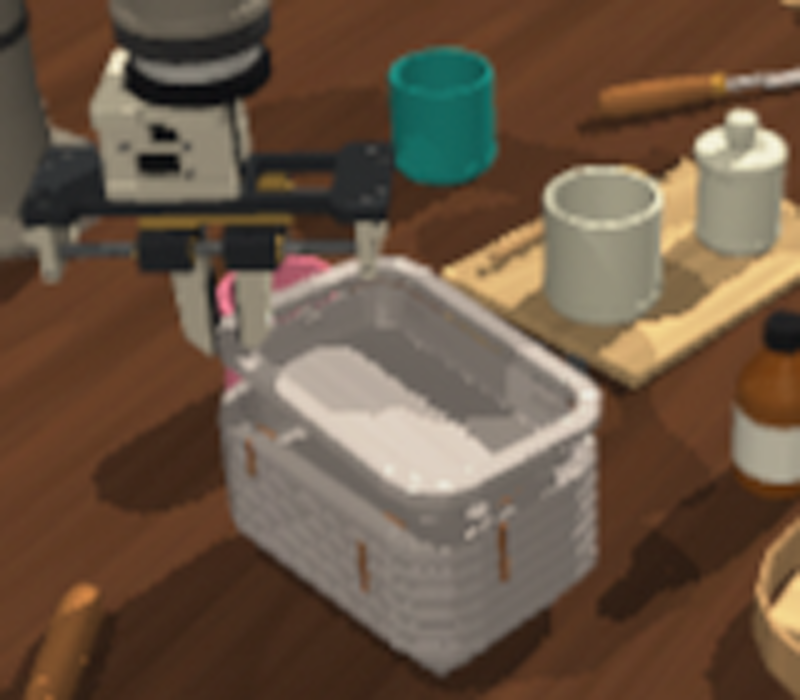

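View pics/w14.png

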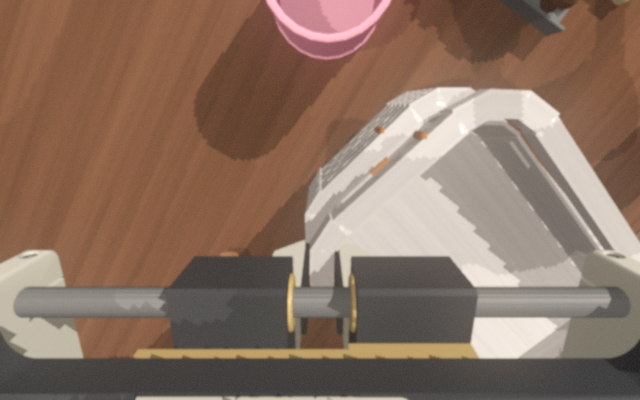

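All the ribs are free: the pull is now about 2 N, which is just the tray's weight. I'll lift it straight up with a firm grip, then move it sideways.

```bash
python3 -m crank '{"claw":[0.0,0.0,0.0,0.0,0.0,0.0,0.0,0.0],"delta_pos":[[0,0,-0.1],[0,0,-0.4],[0,0,-0.9],[0,0,-1.5],[0,0,-2.2],[0,0,-2.9],[0,0,-3.5],[0,0,-4]],"roll":[0,0,0,0,0,0,0,0]}' 58
python3 -m crank '{"claw":[0.0,0.0,0.0,0.0,0.0,0.0,0.0,0.0],"delta_pos":[[0,0,-0.5],[0,0,-0.9],[0,0,-1.2],[0,0,-1.3],[0,0,-1.3],[0,0,-1.3],[0,0,-1.3],[0,0,-1.3]],"roll":[0,0,0,0,0,0,0,0]}' 58
python3 - <<'E'
from fit import *
s=robot.observe();print(s['torque'],s['tool_rot'])
Rt=R.from_euler('xyz',s['tool_rot']).as_matrix()
print('delta for y -0.25:',Rt.T@np.array([0.02,-.25,0])/.025)
c=robot.read_camera('scene');cv2.imwrite('pics/s15.png',crop(c['color'],200,100,200,160,4))
c=robot.read_camera('wrist');cv2.imwrite('pics/w15.png',c['color'])
E
```

```text
time: 20.88
tool_pos: [0.4581, -0.2171, 0.2454]
tool_rot: [3.141, 0.002, 2.114]
contact_force: [0.4, 0.5, -2.4]
opening: 0.0123
time: 21.55
tool_pos: [0.4576, -0.2169, 0.2753]
tool_rot: [-3.141, -0.001, 2.114]
contact_force: [-0.3, 0.2, -1.8]
opening: 0.0121
[-0.11141613  0.18214793 -0.01475163] [-3.14108354e+00 -1.28276852e-03  2.11442566e+00]
delta for y -0.25: [-8.97215968 -4.48779071 -0.00922442]
```

View pics/s15.png

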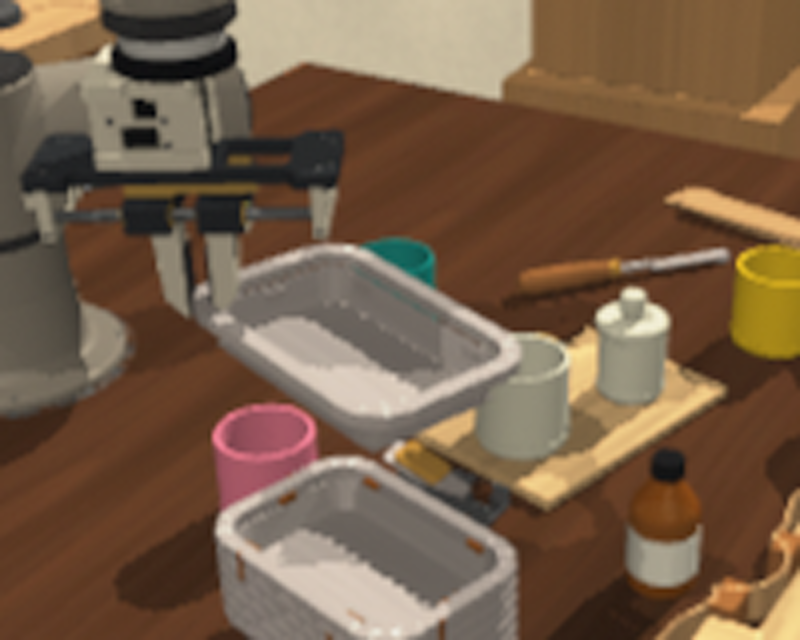

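View pics/w15.png

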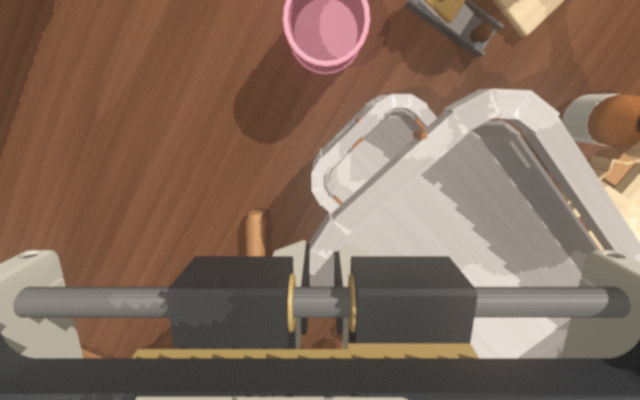

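The tray is off the stack and looks roughly level. Now I'll move it sideways to −y with smooth ramps.

```bash
python3 -m crank '{"claw":[0.0,0.0,0.0,0.0,0.0,0.0,0.0,0.0],"delta_pos":[[-0.1,-0.05,0],[-0.4,-0.2,0],[-0.8,-0.4,0],[-1.4,-0.7,0],[-2,-1,0],[-2.6,-1.3,0],[-3.2,-1.6,0],[-3.8,-1.9,0]],"roll":[0,0,0,0,0,0,0,0]}' 58
python3 -m crank '{"claw":[0.0,0.0,0.0,0.0,0.0,0.0,0.0,0.0],"delta_pos":[[-0.6,-0.3,0],[-1.2,-0.6,0],[-1.8,-0.9,0],[-2.4,-1.2,0],[-3,-1.5,0],[-3.5,-1.75,0],[-3.9,-1.95,0],[-4.2,-2.1,0]],"roll":[0,0,0,0,0,0,0,0]}' 58
python3 -m crank '{"claw":[0.0,0.0,0.0,0.0,0.0,0.0,0.0,0.0],"delta_pos":[[-0.3,-0.15,0],[-0.5,-0.25,0],[-0.7,-0.35,0],[-0.85,-0.42,0],[-0.95,-0.47,0],[-1,-0.5,0],[-1,-0.5,0],[-1,-0.5,0]],"roll":[0,0,0,0,0,0,0,0]}' 58
python3 - <<'E'
from fit import *
s=robot.observe();print(s['torque'],s['tool_rot'])
c=robot.read_camera('scene');cv2.imwrite('pics/s16.png',crop(c['color'],160,100,200,160,4))
c=robot.read_camera('wrist');cv2.imwrite('pics/w16.png',c['color'])
c=robot.read_camera('top');cv2.imwrite('pics/t16.png',c['color'])
E
```

```text
time: 22.32
tool_pos: [0.4661, -0.3255, 0.2757]
tool_rot: [-3.141, 0.0, 2.114]
contact_force: [0.2, 0.4, -1.3]
opening: 0.0117
time: 22.98
tool_pos: [0.475, -0.4427, 0.2751]
tool_rot: [-3.141, -0.0, 2.113]
contact_force: [-0.1, -0.0, -2.5]
opening: 0.012
time: 23.65
tool_pos: [0.4781, -0.4675, 0.276]
tool_rot: [3.141, -0.0, 2.115]
contact_force: [-0.4, -0.7, -1.8]
opening: 0.0122
[-0.10909948  0.24513188 -0.00392777] [ 3.14144224e+00 -7.70180766e-05  2.11483283e+00]
```

View pics/s16.png

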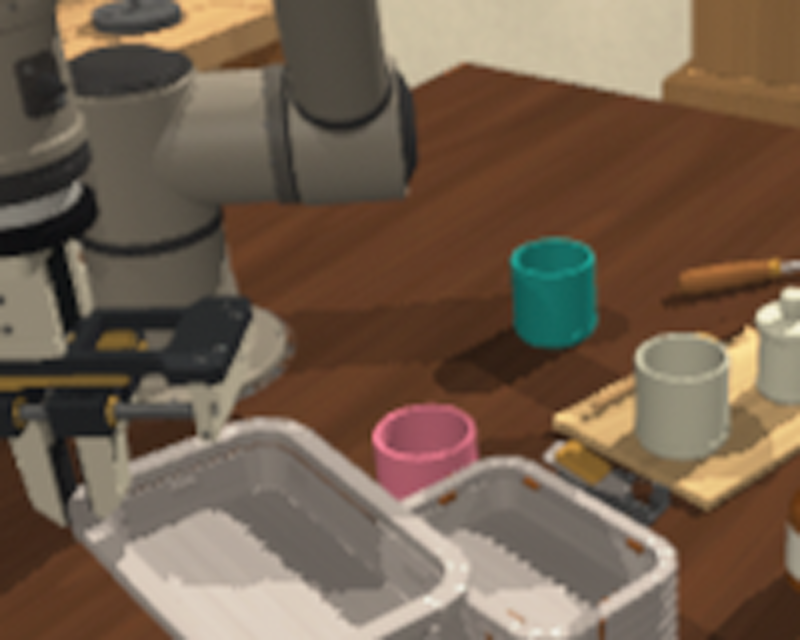

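View pics/t16.png

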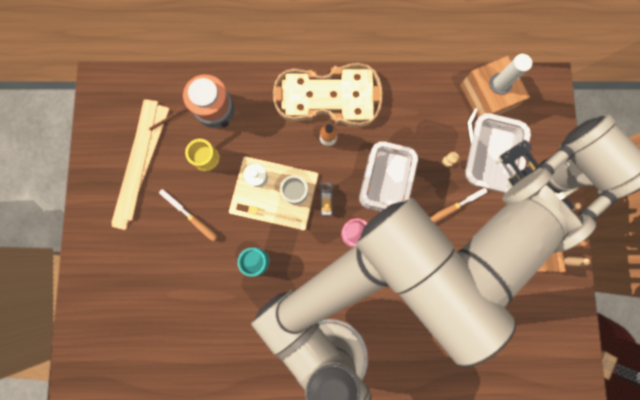

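View pics/w16.png

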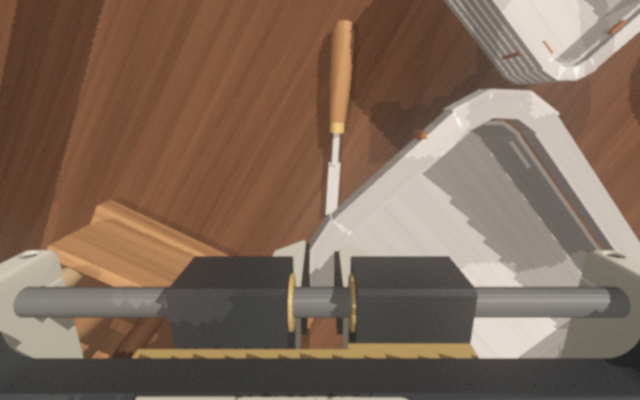

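The tray is clear of the stack. Next I'll measure its tilt by fitting the rim outline in the wrist and scene views together.

```bash
cat > tilt.py <<'E'
from fit import *
from scipy.optimize import minimize
s=robot.observe();C=[('wrist',robot.read_camera('wrist'),s),('scene',robot.read_camera('scene'),None)]
G=[cv2.GaussianBlur(cv2.cvtColor(c['color'],cv2.COLOR_BGR2GRAY).astype(float),(0,0),1.0) for _,c,_ in C]
def pose(p,off):
    q=rr(0,0,0,off,z=0.,n=400); return q@R.from_euler('ZYX',[p[3],p[4],p[5]]).as_matrix().T+p[:3]
def score(p,k):
    n,c,st=C[k]; g=G[k]
    o=pose(p,.0035);i=pose(p,-.002)
    uo=proj(c,o,st);ui=proj(c,i,st)
    m=(ui[:,1]<236)&(ui[:,0]<620) if n=='wrist' else (ui[:,0]>205)
    d=map_coordinates(g,[ui[:,1],ui[:,0]],order=1,mode='nearest')-map_coordinates(g,[uo[:,1],uo[:,0]],order=1,mode='nearest')
    return np.clip(d,-40,40)[m].mean() if m.sum()>20 else -40
sc=np.array([.003,.003,.003,.03,.03,.03])
t=s['tool_pos']
p0=np.array([t[0]+.0945,t[1]+.0345,t[2]+.010,np.radians(-13),0,0])
f=lambda v:-(score(p0+v*sc,0)+score(p0+v*sc,1))+.01*v@v
best=None
rng=np.random.default_rng(0)
for k in range(24):
    m=minimize(f,rng.normal(0,1,6)*(k>0),method='Powell')
    if best is None or m.fun<best.fun: best=m
p=p0+best.x*sc
print(best.fun,score(p,0),score(p,1)); print(p[:3]-t,np.degrees(p[3:]))
n=R.from_euler('ZYX',p[3:]).as_matrix()[:,2]; print('tilt deg',np.degrees(np.arccos(n[2])),n)
for k,(a,b,w,h,z,nm) in enumerate([(220,60,420,200,1.8,'w'),(150,130,170,150,4.5,'s')]):
    _,c,st=C[k]; im=crop(c['color'],a,b,w,h,z)
    draw(im,proj(c,pose(p,0),st),a,b,z,(0,0,255)); draw(im,proj(c,pose(p,-.012),st),a,b,z,(255,0,0))
    cv2.imwrite(f'pics/tilt_{nm}.png',im)
E
python3 tilt.py
```

```text
-75.59435050503465 40.0 35.81170773515113
[0.09744956 0.02905693 0.0008436 ] [-16.32390693   3.24301808  -1.59635111]
tilt deg 3.6142469466018445 [0.06209953 0.01084086 0.99801108]
```

View pics/tilt_w.png

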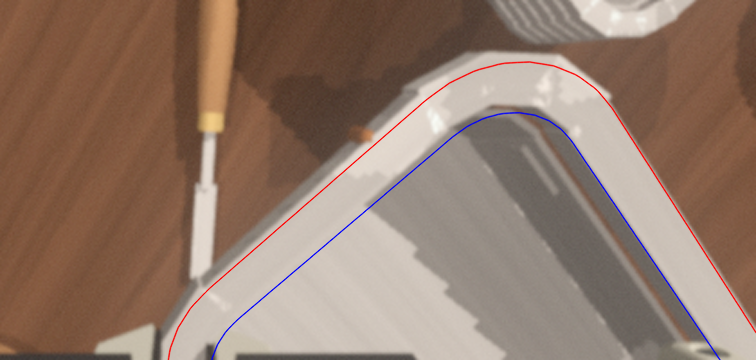

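View pics/tilt_s.png

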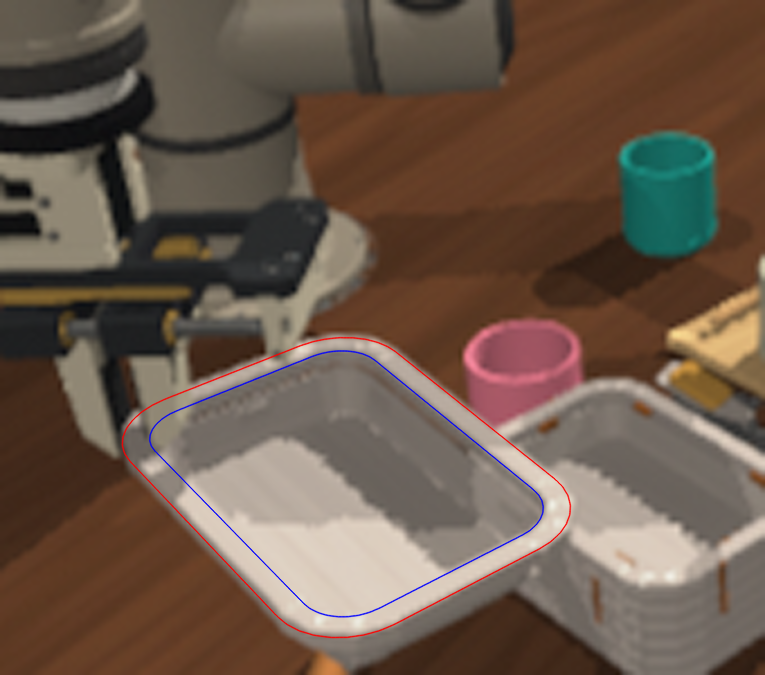

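```bash
sed -e "s/np.linspace(a0,a0+90,9)/np.linspace(a0,a0+90,4)/" fit.py > fit4.py
sed -e "s/from fit import/from fit4 import/" -e "s/(ui\[:,0\]>205)/(ui[:,0]>190)/" -e "s/pose(p,.0035);i=pose(p,-.002)/pose(p,.002);i=pose(p,-.002)/" -e "s/range(24)/range(40)/" -e "s/tilt_{nm}/tilt2_{nm}/" tilt.py > tilt2.py; python3 tilt2.py
```

```text
-73.94972623977806 40.0 34.187262669783074
[ 0.09648955  0.03173198 -0.00042959] [-16.11388507   4.1167793   -2.00318005]
tilt deg 4.5775204837651895 [0.07862859 0.01366882 0.99681027]
```

Run:
```python
import cv2,numpy as np
a=cv2.imread('pics/tilt2_w.png');b=cv2.imread('pics/tilt2_s.png')
cv2.imwrite('pics/tilt2.png',np.vstack([cv2.resize(a,(504,240)),cv2.resize(b,(408,360))[:, :].copy() if 0 else cv2.copyMakeBorder(cv2.resize(b,(408,360)),0,0,0,96,cv2.BORDER_CONSTANT)]))
```

```text
(no output)
```

View pics/tilt2.png

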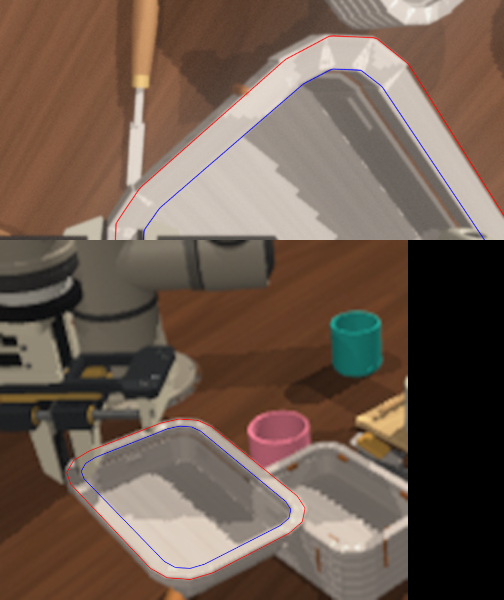

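The fit gives about 4.6° with the far corner low. To see how far I can trust it, I'll run the same fit on the earlier pictures, where the tray was level on the stack.

```bash
cat > cal.py <<'E'
src=open('tilt2.py').read()
src=src.replace("s=robot.observe();C=","""
s={'tool_pos':np.array([.54964279,-.20057386,.32965003]),'tool_rot':np.array([3.14149350,5.93228834e-04,2.74447860])}
W=dict(robot.read_camera('wrist'));W['color']=cv2.imread('pics/w2.png');S_=dict(robot.read_camera('scene'));S_['color']=cv2.imread('pics/scene0.png')
C=[('wrist',W,s),('scene',S_,None)]
_=""").replace("t=s['tool_pos']","t=np.array([.5484-.0945,-.1862-.0345,.104])").replace("tilt2_","cal_").replace("(150,130,170,150,4.5,'s')","(230,190,120,110,5,'s')")
exec(src)
E
python3 cal.py
```

```text
-71.3950094672284 39.99538942080978 31.41309751042948
[0.09687734 0.03416565 0.01032372] [-14.25231546   0.54221385   0.43954538]
tilt deg 0.6979901376057639 [ 0.00728308 -0.00976504  0.9999258 ]
```

View pics/cal_s.png

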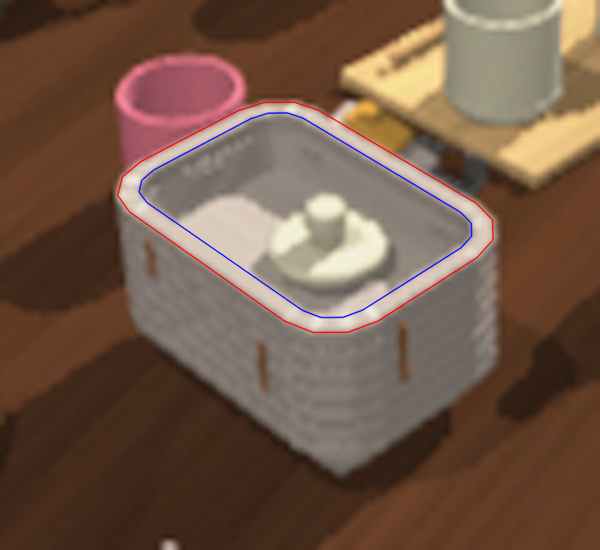

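The check gives 0.7° for a tray known to be level, so the 4.6° sag is real, with the far end low. I have time to correct it. I'll touch the low end lightly on the stack's rim, offset so the trays can't nest, and rock the tray level in the fingers without letting go.

```bash
python3 -m crank '{"claw":[0.0,0.0,0.0,0.0,0.0,0.0,0.0,0.0],"delta_pos":[[0.2,0.05,0],[0.7,0.2,0],[1.4,0.4,0],[2.2,0.65,0],[3,0.9,0],[3.8,1.1,0],[4.5,1.3,0],[5.1,1.5,0]],"roll":[0,0,0,0,0,0,0,0]}' 60
python3 -m crank '{"claw":[0.0,0.0,0.0,0.0,0.0,0.0,0.0,0.0],"delta_pos":[[0.5,0.15,0],[0.9,0.25,0.2],[1.3,0.35,0.6],[1.5,0.4,1.2],[1.6,0.4,1.9],[1.6,0.4,2.6],[1.6,0.4,3.2],[1.6,0.4,3.6]],"roll":[0,0,0,0,0,0,0,0]}' 60
python3 -m crank '{"claw":[0.0,0.0,0.0,0.0,0.0,0.0,0.0,0.0],"delta_pos":[[0,0,0.4],[0,0,0.7],[0,0,0.9],[0,0,1],[0,0,1],[0,0,1],[0,0,1],[0,0,1]],"roll":[0,0,0,0,0,0,0,0]}' 60
python3 - <<'E'
from fit import *
s=robot.observe();print(s['torque'],s['contact_force'])
c=robot.read_camera('scene');cv2.imwrite('pics/s17.png',crop(c['color'],180,150,170,150,4.5))
E
```

```text
time: 24.87
tool_pos: [0.4435, -0.3376, 0.2762]
tool_rot: [3.141, -0.0, 2.115]
contact_force: [1.5, -0.3, -2.5]
opening: 0.0118
time: 25.53
tool_pos: [0.4313, -0.299, 0.1847]
tool_rot: [-3.141, -0.002, 2.115]
contact_force: [0.2, 0.6, -1.5]
opening: 0.0118
time: 26.2
tool_pos: [0.4322, -0.3001, 0.1615]
tool_rot: [3.141, 0.001, 2.114]
contact_force: [-0.3, -0.9, -2.2]
opening: 0.0118
[-0.11616719  0.19038842  0.03457296] [-0.30438774 -0.87078189 -2.21472862]
```

View pics/s17.png

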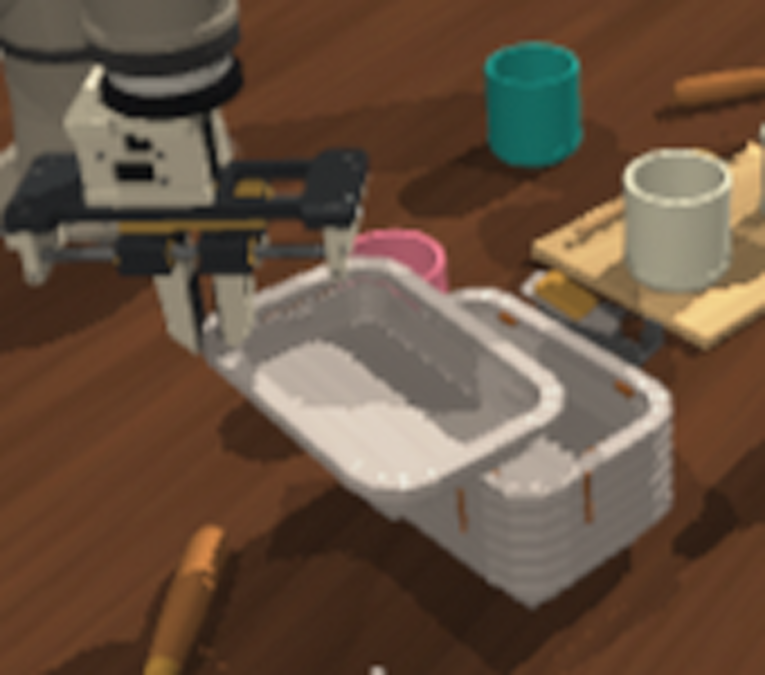

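```bash
python3 -m crank '{"claw":[0.0,0.0,0.0,0.0,0.0,0.0,0.0,0.0],"delta_pos":[[0,0,0.15],[0,0,0.3],[0,0,0.45],[0,0,0.6],[0,0,0.7],[0,0,0.8],[0,0,0.85],[0,0,0.85]],"roll":[0,0,0,0,0,0,0,0]}' 60
python3 -m crank '{"claw":[0.0,0.0,0.0,0.0,0.0,0.0,0.0,0.0],"delta_pos":[[0,0,0.05],[0,0,0.1],[0,0,0.15],[0,0,0.2],[0,0,0.25],[0,0,0.3],[0,0,0.3],[0,0,0.3]],"roll":[0,0,0,0,0,0,0,0]}' 60
```

```text
time: 26.92
tool_pos: [0.4319, -0.2998, 0.1394]
tool_rot: [3.142, -0.0, 2.114]
contact_force: [-0.4, 0.7, -1.7]
opening: 0.012
time: 27.58
tool_pos: [0.432, -0.2999, 0.1323]
tool_rot: [3.141, 0.0, 2.114]
contact_force: [-1.6, -0.0, 1.3]
opening: 0.012
```

```bash
python3 -m crank '{"claw":[0.0,0.0,0.0,0.0,0.0,0.0,0.0,0.0],"delta_pos":[[0,0,0.05],[0,0,0.1],[0,0,0.15],[0,0,0.2],[0,0,0.24],[0,0,0.24],[0,0,0.24],[0,0,0.24]],"roll":[0,0,0,0,0,0,0,0]}' 60
python3 - <<'E'
from fit import *
s=robot.observe();print(s['torque'],s['contact_force'])
c=robot.read_camera('scene');cv2.imwrite('pics/s18.png',crop(c['color'],180,150,170,150,4.5))
E
python3 tilt2.py
```

```text
time: 28.25
tool_pos: [0.432, -0.3002, 0.1266]
tool_rot: [-3.142, 0.001, 2.114]
contact_force: [-4.9, -1.4, 5.7]
opening: 0.0119
[-0.03447866  0.22360909  0.03561587] [-4.85475736 -1.42287311  5.72769937]
-62.15224578561291 35.46389417613974 26.750629671568976
[0.09552819 0.03156476 0.00808302] [-15.9916088    0.70600387   2.13782234]
tilt deg 2.251331718362344 [ 0.00155975 -0.03925206  0.99922812]
```

View pics/s18.png

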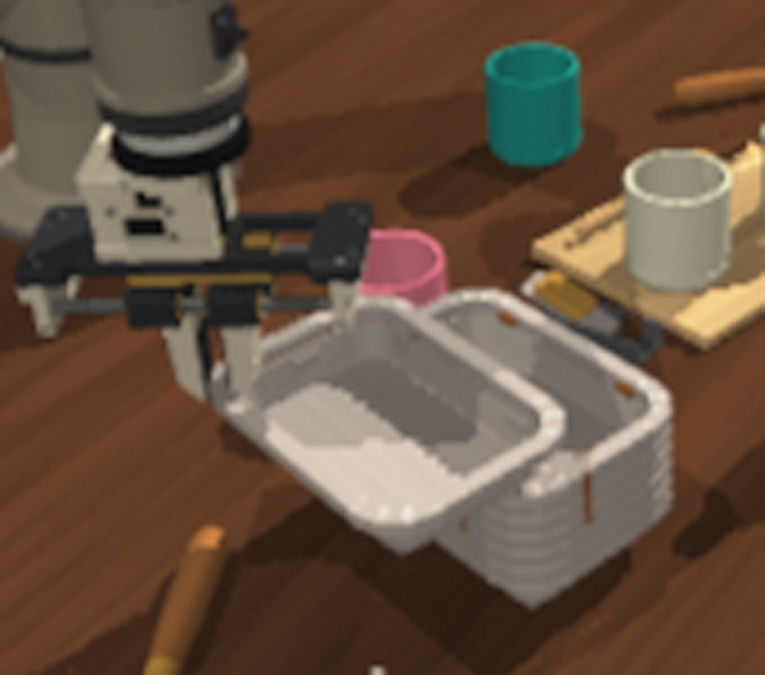

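```bash
python3 -m crank '{"claw":[0.0,0.0,0.0,0.0,0.0,0.0,0.0,0.0],"delta_pos":[[0,0,-0.1],[0,0,-0.3],[0,0,-0.6],[0,0,-0.9],[0,0,-1.1],[0,0,-1.2],[0,0,-1.2],[0,0,-1.2]],"roll":[0,0,0,0,0,0,0,0]}' 60
python3 tilt2.py
```

```text
time: 29.07
tool_pos: [0.4319, -0.2998, 0.1561]
tool_rot: [-3.142, -0.0, 2.115]
contact_force: [0.4, -0.0, -2.7]
opening: 0.0118
-65.88122237314771 37.7554949701486 28.31789370482245
[0.09554733 0.03207366 0.00044455] [-15.84014929   3.86560601  -1.2246346 ]
tilt deg 4.054671803606616 [0.07067522 0.00216331 0.99749703]
```

The tray sags back to about 4° once unloaded. So this is elastic give in the pinch under the tray's weight, not a slipped grip, and rocking won't remove it. I'll go back to the hand-over position.

```bash
python3 -m crank '{"claw":[0.0,0.0,0.0,0.0,0.0,0.0,0.0,0.0],"delta_pos":[[0,0,-0.3],[0,0,-0.9],[0,0,-1.6],[0,0,-2.4],[0,0,-3.2],[0,0,-4],[-0.1,0,-4.6],[-0.4,-0.1,-5]],"roll":[0,0,0,0,0,0,0,0]}' 60
python3 -m crank '{"claw":[0.0,0.0,0.0,0.0,0.0,0.0,0.0,0.0],"delta_pos":[[-0.5,-0.15,-0.1],[-1.1,-0.3,-0.1],[-1.8,-0.5,-0.1],[-2.5,-0.7,-0.1],[-3.2,-0.9,-0.1],[-3.9,-1.1,-0.1],[-4.5,-1.3,-0.1],[-5,-1.45,-0.1]],"roll":[0,0,0,0,0,0,0,0]}' 60
python3 -m crank '{"claw":[0.0,0.0,0.0,0.0,0.0,0.0,0.0,0.0],"delta_pos":[[-0.4,-0.1,0],[-0.7,-0.2,0],[-1,-0.25,0],[-1.2,-0.3,0],[-1.3,-0.3,0],[-1.3,-0.3,0],[-1.3,-0.3,0],[-1.3,-0.3,0]],"roll":[0,0,0,0,0,0,0,0]}' 60
python3 -m crank '{"claw":[0.0,0.0,0.0,0.0,0.0,0.0,0.0,0.0],"delta_pos":[[0,0,0],[0,0,0],[0,0,0],[0,0,0],[0,0,0],[0,0,0],[0,0,0],[0,0,0]],"roll":[0,0,0,0,0,0,0,0]}' 60
python3 tilt2.py
python3 - <<'E'
from h import *
s=robot.observe();print(s['time'],abs(s['qvel']).max())
c=robot.read_camera('top');cv2.imwrite('pics/t20.png',c['color'])
c=robot.read_camera('scene');cv2.imwrite('pics/s20.png',c['color'])
E
```

```text
time: 29.83
tool_pos: [0.4353, -0.3093, 0.2837]
tool_rot: [3.141, 0.002, 2.115]
contact_force: [-0.3, -0.3, -2.5]
opening: 0.012
time: 30.5
tool_pos: [0.4686, -0.4365, 0.2836]
tool_rot: [-3.141, -0.0, 2.114]
contact_force: [-0.8, 0.2, -2.3]
opening: 0.0118
time: 31.17
tool_pos: [0.4791, -0.4667, 0.2839]
tool_rot: [3.141, -0.0, 2.115]
contact_force: [0.7, -0.0, -1.6]
opening: 0.0116
time: 31.83
tool_pos: [0.479, -0.4671, 0.2837]
tool_rot: [3.141, -0.0, 2.114]
contact_force: [0.3, 0.4, -1.7]
opening: 0.0121
-74.88696956837464 39.97746498936452 35.102215683964516
[0.09648204 0.03219961 0.00054535] [-16.12949842   3.42757936  -1.73865827]
tilt deg 3.842866859913146 [0.06583591 0.01254463 0.99775161]
31.9333 0.002940324472557897
```

View pics/t20.png

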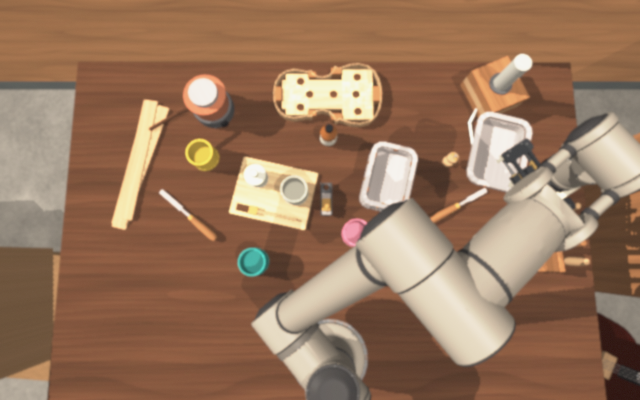

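View pics/s20.png

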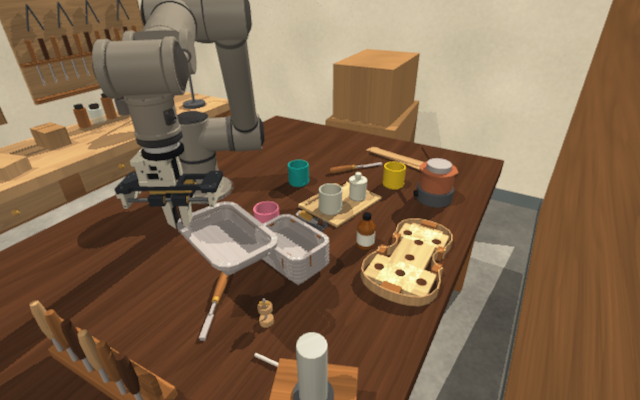

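Nothing else has moved: the lid is on the small pot, the pots and tools are in place, and the tray hangs clear of the stack. I'm handing in.

Run:
```python
from cell import robot
print(robot.hand_in())
```

```text
the job is handed in; nothing more can be done
None
```

The job is handed in at about 32 s: the lid is on its pot, and the arm is holding the top tray out, but about 4° off level.

- **Lid:** I took it by the knob, lowered it onto the small pot until it touched (about 5 N), and let go. The pictures afterwards show it sitting flat, with both pots where they were on the board.
- **Peel:** I pinched corner c and lifted it while the opposite corner stayed on the stack. The pull peaked at about 13 N in the readings, then fell to about 2 N, just the tray's weight, once the ribs were free.
- **Hand-over:** I moved the tray about 25 cm sideways, clear of the stack. Its underside is about 24 cm above the bench, and it was still, right side up and held in the fingers alone.

**Not exactly level:** my last check put the tray at 3.8°, with the far end low. The same check read 0.7° on a tray known to be level, so the sag is real.

I tried to correct it by touching the low end lightly on the stack's rim, without letting go. It only went from 4.6° to about 4°, because the pinch gives slightly under the tray's weight.

The tools, bottle, brush and coloured look-alike pots showed no movement in the last pictures.

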